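# Press the appraisal tools back into their fitted case

### The arm

A 6-joint arm with a two-finger parallel gripper is mounted at the origin on the work surface. World frame = base frame: x ahead of the robot, y to its left, z up, the work surface at z = 0. Lengths are in m, angles in degrees, forces in N, time in s.
With the tool pointing down it reaches from about 0.25 to 0.725 m from the base axis. Payload 9.7 kg.
Tool frame: the origin (TCP) lies at the very end of the fingers, on their centre line; the grasp point (between the pads) lies 19 mm behind it; z points along the fingers, y is the line along which they close (so a half turn about z gives the same grasp; the last joint's range is limited). The gripper opens to 85 mm and grips with 20 to 120 N. Pads are 22 mm wide; open, the fingers measure 114 mm over their backs; the gripper's body (76 mm by 85 mm) begins 54 mm behind the grasp point. The pads swing forward as they close: fully open they stand 13 mm farther back than shut.
Start: joints at [77.292, 4.979, 10.078, 95.1, 0, 90], TCP at [0.121, 0.537, 0.231] pointing down, gripper open.
Joint ranges: [-179.16, 179.16], [-48.56, 103.87], [-65.8, 70.77], [-126.05, 130.52], [-82.76, 87.17], [-180, 180]. Speed limits (degrees/s): [127.2, 127.2, 147.25, 180, 180, 180].

### API

Orientations are given as [roll, pitch, yaw] about the fixed x, y, z axes, in that order (R = Rz(yaw) Ry(pitch) Rx(roll)).
In Python, from workcell import telemetry, optics, workorder gives the robot as it stands.
- The arm moves only by the shell command python3 -m handwheel 'ROWS' [FORCE]. ROWS is JSON, a list of rows, each an object of numbers: "tx", "ty", "tz": the shift along the tool's x, y, z in m; "ax", "ay", "az": the turn, a rotation vector about the tool's x, y, z in degrees; "jaw": the gripper command: -1 is shut, 1 is fully open, values between are in proportion. A call has exactly 10 rows; each row shifts and turns the commanded pose from where the row before left it, along the tool's axes as they then stand; what a row does not reach is not made up. A row lasts 1/8 s, in which the tool goes at most 62.5 mm and 10.7 degrees, less where a joint would pass 70% of its speed; a pose out of reach is approached as far as the arm can. A call is refused whole if a number of a shift passes 0.0625 or a number of a turn 10.7, either way. A call with a gripper value outside its range is refused whole. The fingers move at their own pace and stop on an object; FORCE is the grip in N (left out, the last holds). Time passes only in rows, so rows that do not move let the fingers close, or fill a call up. It gives the time, the measured TCP pose, the force, the opening and the grip force at its end, in the units of the state.
- telemetry.get_obs(): the state, without advancing time (a new reading comes with each control period).
- optics.camera(name): name is "side" or "top" or "wrist"; returns a dict with "color" (384x512x3 uint8, red, green, blue), "K" (3x3 intrinsics, pixels), "extrinsics" (4x4, takes a point from camera to world coordinates); the wrist camera has in their place "mount" (4x4, takes a point from camera to tool coordinates, whose origin is the TCP and whose axes are the flange's). Camera axes: x right, y down, z forward; pixel columns grow to the right and rows downward; lengths in m; the calibration is good to about 2 mm. A picture is of the moment at which its call begins: read the wrist's pose just before it. There is no depth.
- workorder.job_done(): hands the job in; it is judged then, once.
The state is a dict: "time": time; "q": joint angles; "qd": joint speeds; "joint_efforts": joint torques, N m; "ee_pos": TCP position; "tcp_rot": TCP orientation; "wrist_force": force on the tool from outside, world axes, zero at the start; "torque": the same for the moment, N m; "opening": finger opening in m; "grasp_force": force on a finger pad.
Only numpy, scipy, OpenCV 4.12 (cv2) and the standard library are available. Lean on these libraries where they do the work, as an engineer would, in place of code of your own. Each camera call takes 0.05 s, during which the arm holds its last target. There are 200 camera calls.

### The job

Put the three appraisal tools lying about the counter (the thickness gauge, the gem tester and the stand loupe) back into the matching cut-outs of the sloping case insert, and press each one in fully home against the grip of its spring nibs. Leave the other things on the counter where they are, upright.

Things in the scene. Friction and masses are not known exactly. Their poses are not given: they have to be found in the camera images.
- insert: Fixed rigid grey case insert, 170 mm (its x) by 150 mm (y), in a flush 5 mm wooden rim, sloping 30 degrees on a stand. Origin: middle of the top face, 82 mm above the counter; z square out of the face, x up the slope, y level. Cut-outs: gauge's near the upper edge, tester's near the lower, loupe's between. Each is 16 mm deep, in the tool's outline with 1 mm to spare all round.
- gauge_home (a point): On the floor of the gauge's L-shaped cut-out, 53 mm up-slope, 4 mm to +y of the insert's middle. A tool is home when its origin is at its home point with its x, y, z axes parallel to the insert's. Two spring nibs half-way down the -x and +x walls beside this point stop a tool just laid in about 6 mm too high; pushed along the insert's -z (about 10 N, under 20) it goes home and is held by friction.
- tester_home (a point): On the floor of the tester's cut-out (wide, with a narrow nose), 55 mm down-slope and 8 mm to -y of the insert's middle. Axes, seating and spring nibs as for gauge_home.
- loupe_home (a point): On the floor of the loupe's cut-out (a square with a lug), 13 mm up-slope and 5 mm to -y of the insert's middle. Axes, seating and spring nibs as for gauge_home.
- gauge: Thickness gauge, bare steel L, 24 mm high (8 proud when home), about 130 g: bar 16 mm wide (x -8 to 8), 112 long (y -60 to 52), square housing with a round white dial on top at the +y end (x -32 to 8, y 22 to 52). Origin: underside, on the bar near the centre of mass: pinch across x and press there. z up. Lowest 6 mm taper in by 2.5 mm. Fingers have room at its cut-out only before the loupe is in, 15 mm away.
- tester: Gem tester: black body 24 mm wide (x), 80 long (y -46 to 34), aluminium nose 12 wide at its +y end (y 34 to 62), 26 mm high throughout (10 proud when home), about 100 g; small screen and button on top. Origin: underside, on the centre line near the centre of mass: pinch across x and press there. z up. Lowest 6 mm taper in by 2.5 mm.
- loupe: Stand loupe, aluminium, 34 mm square (x, y -17 to 17), 38 mm high (22 proud when home), round lens on top, steel lug 14 wide and 18 high on its -y side (y -31 to -17), about 120 g. Origin: underside, middle of the square: pinch across x, at least 25 mm above the underside so the fingers clear the seated gauge, and press there. z up. Lowest 6 mm taper in by 2.5 mm.
- bell: Bystander: copper hand bell, 52 mm across, 70 mm high, among the tools. Origin: underside.
- snuff_box: Bystander: pewter box 47 x 64 x 22 mm. Origin: underside.
- dog: Bystander: white porcelain dog, 77 mm high on a 40 x 50 mm foot. Origin: underside.
- magnifier: Bystander: chrome magnifier on a stubby stand, foot 64 mm across, upright lens, 112 mm high. Origin: underside.
- ring_box: Bystander: blue ring box, 56 mm square, 43 mm high. Origin: underside.
- vise: Fixed cast-iron bench vise, foot 110 x 70 mm, holding a brass candlestick base, 132 mm high in all. Origin: middle of the foot's underside.
There are look-alikes about, which are no part of the job. Several things look just like the loupe: the one meant starts farthest to the robot's left. What is shaped like the gauge but purple is not meant.

How it is judged (in metres and radians):
At the end, for the whole second after the job is handed in: Each of the three tools sits in its own cut-out, its origin within 4 mm of its home point and less than 2.5 mm above the pocket floor (measured square to the insert), its z and x axes within 4 degrees of the insert's, at rest and released (z of gauge in the frame of gauge_home below 0.0025 m and distance between gauge and gauge_home below 0.004 m and angle between the z axis of each of gauge, tester, loupe and the z axis of insert, either way round below 0.07 rad and angle between the x axis of each of gauge, tester, loupe and the x axis of insert, either way round below 0.07 rad and linear speed of each of gauge, tester, loupe below 0.02 m/s and z of tester in the frame of tester_home below 0.0025 m and distance between tester and tester_home below 0.004 m and z of loupe in the frame of loupe_home below 0.0025 m and distance between loupe and loupe_home below 0.004 m); the robot touches nothing.
It fails at once if the bell is shifted by more than 30 mm or tipped over (distance of bell from where it was at the start of the episode above 0.03 m or angle between bell's own z axis and vertical above 0.4 rad).
It fails at once if the snuff box is shifted by more than 30 mm or tipped over (distance of snuff_box from where it was at the start of the episode above 0.03 m or angle between snuff_box's own z axis and vertical above 0.4 rad).
It fails at once if the dog is shifted by more than 30 mm or tipped over (distance of dog from where it was at the start of the episode above 0.03 m or angle between dog's own z axis and vertical above 0.4 rad).
It fails at once if the magnifier is shifted by more than 30 mm or tipped over (distance of magnifier from where it was at the start of the episode above 0.03 m or angle between magnifier's own z axis and vertical above 0.4 rad).
It fails at once if the ring box is shifted by more than 30 mm or tipped over (distance of ring_box from where it was at the start of the episode above 0.03 m or angle between ring_box's own z axis and vertical above 0.4 rad).
It also fails if it takes over 70 s, if anything falls off the work surface, if the arm or the gripper's body presses on something with over 40 N, if the wrist force passes 120 N, or if a joint passes its speed limit or range.

## Working session

There is one attempt and no reset: what is moved stays moved. The work goes in short steps, Python scripts to look and compute and a shell command to move; the robot and the scene stay as the last step left them, time stands still between calls to the robot, and variables do not carry over. Pictures are saved under pics/ and viewed, at most 10 in all, crops included, and the job is handed in when it is done.

```bash
mkdir -p pics; ls; python3 - <<'E'
from workcell import telemetry, optics, workorder
import cv2,numpy as np
np.set_printoptions(precision=4,suppress=True)
print(telemetry.get_obs())
for n in ("top","side"):
    c=optics.camera(n); cv2.imwrite(f"pics/{n}0.png",cv2.resize(c["color"][:,:,::-1],(800,600),interpolation=cv2.INTER_CUBIC)); np.savez(f"{n}0.npz",**c); print(n,c["K"],c["extrinsics"])
E
```

```text
pics
{'time': 0.0, 'q': array([77.2925,  5.0114, 10.0344, 95.0998,  0.0001, 89.999 ]), 'qd': array([ 0.1171,  0.0383, -0.0404,  0.058 , -0.0072, -0.0963]), 'joint_efforts': array([  0.0004, -52.0391,  46.4803,   0.0166,  -0.0001,   0.    ]), 'ee_pos': array([0.1209, 0.5363, 0.2306]), 'tcp_rot': array([-179.9232,   -0.0001,  167.2935]), 'wrist_force': array([ 0.1378, -0.3887, -0.0232]), 'torque': array([-0.0059,  0.0523,  0.0205]), 'grasp_force': 0.0, 'opening': 0.08515710976489953}
top [[420.622    0.     250.8113]
 [  0.     420.622  191.3262]
 [  0.       0.       1.    ]] [[ 0.0231 -0.9894  0.1432  0.4336]
 [-0.9997 -0.0225  0.0061 -0.044 ]
 [-0.0028 -0.1433 -0.9897  1.1171]
 [ 0.      0.      0.      1.    ]]
side [[385.2536   0.     257.4995]
 [  0.     385.2536 187.1637]
 [  0.       0.       1.    ]] [[ 0.8816 -0.3067  0.3587  0.1648]
 [-0.4719 -0.5628  0.6787 -0.7965]
 [-0.0063 -0.7676 -0.6409  0.7949]
 [ 0.      0.      0.      1.    ]]
```

View pics/top0.png

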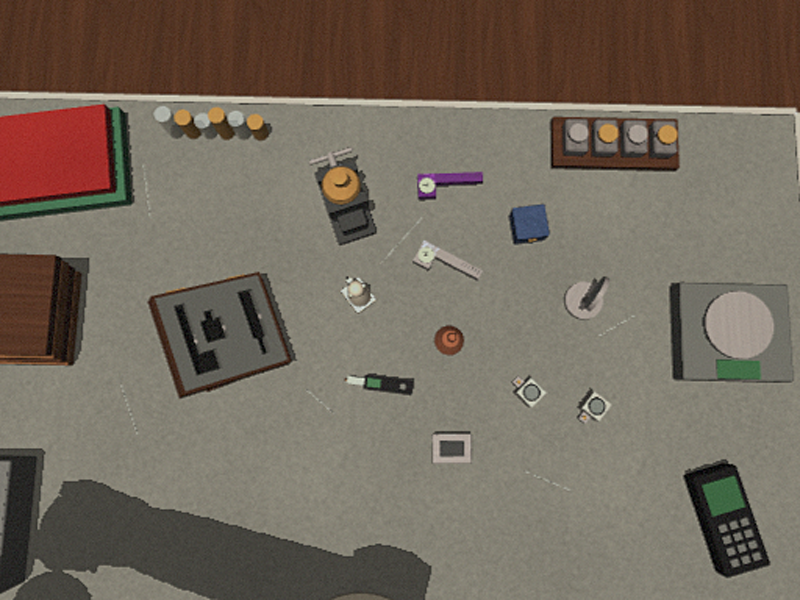

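View pics/side0.png

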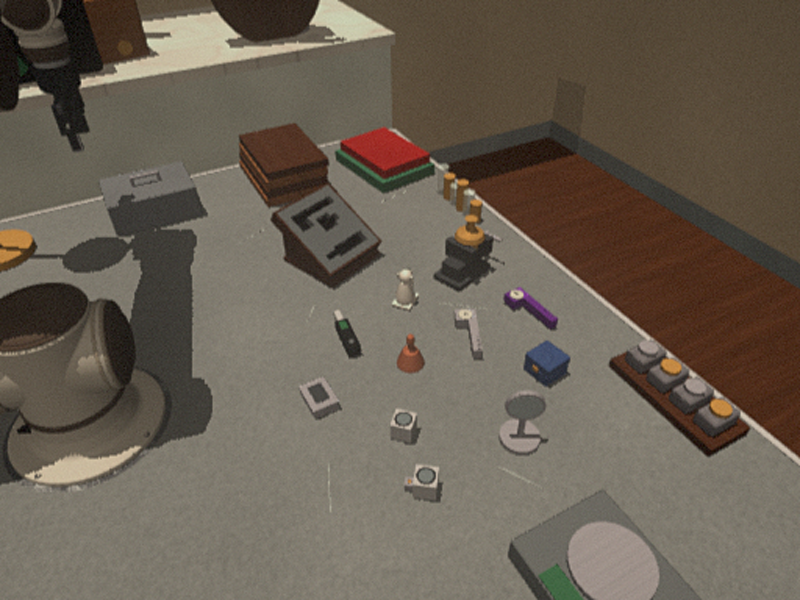

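The top view shows the insert at (220,333). Its L cut-out is on the left, so up-slope is image left. Candidates (top view, 800 px scale):
- **Gauge:** steel L at (425,255), head to the left. The purple one at (430,185) is not meant.
- **Tester:** black body at (385,384).
- **Loupe:** (530,392) and (597,405). Image left is robot left, so (530,392) is the one.

The remaining objects are bell (449,340), dog (357,292), snuff box (451,447), magnifier (590,297), ring box (530,223) and vise (345,200).

```bash
cat > h.py <<'E'
from workcell import telemetry, optics
import cv2, numpy as np
from scipy.spatial.transform import Rotation as R
from scipy.optimize import least_squares
np.set_printoptions(precision=4,suppress=True)
def tcp():
    o=telemetry.get_obs(); T=np.eye(4); T[:3,:3]=R.from_euler('xyz',o['tcp_rot'],degrees=True).as_matrix(); T[:3,3]=o['ee_pos']; return T
def snap(n,f):
    T=tcp(); c=optics.camera(n); E=T@c['mount'] if n=='wrist' else c['extrinsics']
    np.savez(f+'.npz',color=c['color'],K=c['K'],E=E,T=T); return load(f)
def load(f):
    d=np.load(f+'.npz'); return d['color'],d['K'],(d['E'] if 'E' in d else d['extrinsics'])
def ray(px,K,E,z):   # full-res pixels (N,2) -> world at height z
    px=np.atleast_2d(px).astype(float); d=np.c_[(px-K[:2,2])/[K[0,0],K[1,1]],np.ones(len(px))]@E[:3,:3].T
    return E[:3,3]+d*((z-E[2,3])/d[:,2])[:,None]
def proj(P,K,E):
    p=(np.asarray(P)-E[:3,3])@E[:3,:3]; return p[:,:2]/p[:,2:]*[K[0,0],K[1,1]]+K[:2,2]
def ins(x,y,yaw): # insert pose
    T=np.eye(4); T[:3,:3]=R.from_euler('ZY',[yaw,-30],degrees=True).as_matrix(); T[:3,3]=[x,y,.082]; return T
def flat(x,y,yaw,z=0):
    T=np.eye(4); T[:3,:3]=R.from_euler('z',yaw,degrees=True).as_matrix(); T[:3,3]=[x,y,z]; return T
def fit(model,P,px,K,E,x0): # P local points, px pixels
    P=np.asarray(P,float)
    if P.shape[1]==2: P=np.c_[P,np.zeros(len(P))]
    f=lambda v:(proj(P@model(*v)[:3,:3].T+model(*v)[:3,3],K,E)-px).ravel()
    r=least_squares(f,x0,x_scale=[.01,.01,5]); return r.x,np.abs(r.fun).max()
E
python3 - <<'E'
from h import *
c,K,E=load('top0'); s=512/800
C=np.array([(150,298),(260,273),(291,362),(180,396)])*s
print('insert',fit(ins,[(.09,-.08),(-.09,-.08),(-.09,.08),(.09,.08)],C,K,E,[.4,.4,103]))
for n,p,z in [('gauge dial',(427,255),.024),('gauge end',(479,275),.024),('tester nose',(347,380),.026),('tester end',(413,385),.026),('loupe',(532,392),.038),('lug',(517,381),.018),('loupe2',(597,405),.038),('bell',(449,340),.05),('dog',(357,292),.03),('snuff',(451,447),.022)]:
    print(n,ray(np.array(p)*s,K,E,z)[0])
c=optics.camera('wrist'); print(c['mount'],c['K'])
E
```

```text
insert (array([  0.5259,   0.2288, 111.4476]), np.float64(1.0662459818483825))
gauge dial [ 0.6684 -0.0951  0.024 ]
gauge end [ 0.6359 -0.1834  0.024 ]
tester nose [0.4548 0.0335 0.026 ]
tester end [ 0.4492 -0.0754  0.026 ]
loupe [ 0.4422 -0.2685  0.038 ]
lug [ 0.4598 -0.2479  0.018 ]
loupe2 [ 0.4237 -0.3735  0.038 ]
bell [ 0.5227 -0.1318  0.05  ]
dog [0.6013 0.0213 0.03  ]
snuff [ 0.3504 -0.1393  0.022 ]
[[ 0.0005 -0.9504 -0.311   0.0806]
 [ 1.      0.0003  0.0006  0.001 ]
 [-0.0005 -0.311   0.9504 -0.1436]
 [ 0.      0.      0.      1.    ]] [[284.3478   0.     252.9023]
 [  0.     284.3478 193.4959]
 [  0.       0.       1.    ]]
```

```bash
cat >> h.py <<'E'
from scipy.linalg import fractional_matrix_power as fmp
def down(x,y,z,psi):
    T=np.eye(4); T[:3,:3]=R.from_euler('ZX',[psi,180],degrees=True).as_matrix(); T[:3,3]=[x,y,z]; return T
def plan(A,B,n,path=True):
    D=np.linalg.inv(A)@B; S=np.real(fmp(D,1/n)); r=np.degrees(R.from_matrix(S[:3,:3]).as_rotvec())
    print('row x%d: t(mm)'%n,np.round(S[:3,3]*1e3,2),'r',np.round(r,2))
    if path:
        T=A.copy(); o=[]
        for i in range(n): T=T@S; o.append(T[:3,3])
        o=np.array(o); print('path',np.round(o[::2]*1e3).astype(int).tolist(),'rmin/max',np.round([np.hypot(*o[:,:2].T).min(),np.hypot(*o[:,:2].T).max()],3))
E
python3 - <<'E'
from h import *
A=tcp(); B=down(.50,.19,.25,64); plan(A,B,10)
plan(B,down(.50,.19,.25,-40),10,0); plan(down(.5,.19,.25,-40),down(.65,-.125,.19,-117.3),10)
E
```

```text
row x10: t(mm) [-56.43  17.    -1.92] r [-0.    0.01 10.33]
path [[180, 541, 233], [295, 517, 236], [394, 455, 240], [465, 361, 244], [499, 249, 248]] rmin/max [0.535 0.602]
row x10: t(mm) [0. 0. 0.] r [-0.  -0.  10.4]
row x10: t(mm) [37.05 -6.7   6.  ] r [ 0.   -0.    7.73]
path [[533, 171, 244], [589, 122, 232], [630, 59, 220], [653, -13, 208], [656, -88, 196]] rmin/max [0.56  0.662]
```

```bash
python3 -m handwheel '[{"tx":-0.0564,"ty":0.017,"tz":-0.0019,"az":10.33,"jaw":1},{"tx":-0.0564,"ty":0.017,"tz":-0.0019,"az":10.33,"jaw":1},{"tx":-0.0564,"ty":0.017,"tz":-0.0019,"az":10.33,"jaw":1},{"tx":-0.0564,"ty":0.017,"tz":-0.0019,"az":10.33,"jaw":1},{"tx":-0.0564,"ty":0.017,"tz":-0.0019,"az":10.33,"jaw":1},{"tx":-0.0564,"ty":0.017,"tz":-0.0019,"az":10.33,"jaw":1},{"tx":-0.0564,"ty":0.017,"tz":-0.0019,"az":10.33,"jaw":1},{"tx":-0.0564,"ty":0.017,"tz":-0.0019,"az":10.33,"jaw":1},{"tx":-0.0564,"ty":0.017,"tz":-0.0019,"az":10.33,"jaw":1},{"tx":-0.0564,"ty":0.017,"tz":-0.0019,"az":10.33,"jaw":1}]'
python3 -m handwheel '[{"az":10.4,"jaw":1},{"az":10.4,"jaw":1},{"az":10.4,"jaw":1},{"az":10.4,"jaw":1},{"az":10.4,"jaw":1},{"az":10.4,"jaw":1},{"az":10.4,"jaw":1},{"az":10.4,"jaw":1},{"az":10.4,"jaw":1},{"az":10.4,"jaw":1}]'
python3 - <<'E'
from h import *
o=telemetry.get_obs(); print(o['q'],o['ee_pos'],o['tcp_rot'],o['time'],o['qd'])
c,K,E=snap('wrist','w1'); cv2.imwrite('pics/w1.png',cv2.resize(c[:,:,::-1],(768,576),interpolation=cv2.INTER_CUBIC))
E
```

```text
[77.2916  5.0021 10.0444 95.0985 -0.0003 89.998 ] [0.121  0.5364 0.2308] [-179.9438    0.0003  167.2936] 0.15 [ 0.056  -0.0988  0.1857 -0.0303  0.034  -0.0187]$[0]: bad value
$[0]: bad value
```

View pics/w1.png

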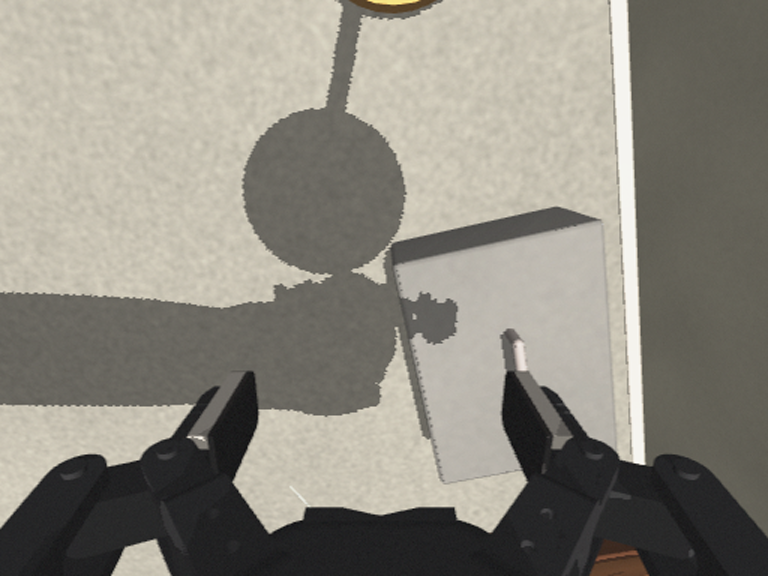

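The calls were refused, probably because each row needs all seven keys. The picture only shows the start area, a grey case at about (500,350).

```bash
python3 -m handwheel '[{"tx":-0.0564,"ty":0.017,"tz":-0.0019,"ax":0,"ay":0,"az":10.33,"jaw":1},{"tx":-0.0564,"ty":0.017,"tz":-0.0019,"ax":0,"ay":0,"az":10.33,"jaw":1},{"tx":-0.0564,"ty":0.017,"tz":-0.0019,"ax":0,"ay":0,"az":10.33,"jaw":1},{"tx":-0.0564,"ty":0.017,"tz":-0.0019,"ax":0,"ay":0,"az":10.33,"jaw":1},{"tx":-0.0564,"ty":0.017,"tz":-0.0019,"ax":0,"ay":0,"az":10.33,"jaw":1},{"tx":-0.0564,"ty":0.017,"tz":-0.0019,"ax":0,"ay":0,"az":10.33,"jaw":1},{"tx":-0.0564,"ty":0.017,"tz":-0.0019,"ax":0,"ay":0,"az":10.33,"jaw":1},{"tx":-0.0564,"ty":0.017,"tz":-0.0019,"ax":0,"ay":0,"az":10.33,"jaw":1},{"tx":-0.0564,"ty":0.017,"tz":-0.0019,"ax":0,"ay":0,"az":10.33,"jaw":1},{"tx":-0.0564,"ty":0.017,"tz":-0.0019,"ax":0,"ay":0,"az":10.33,"jaw":1}]'
```

```text
time: 1.45
ee_pos: [0.5001, 0.1884, 0.2497]
tcp_rot: [-180.0, 0.0, 63.6]
wrist_force: [1.1, 0.9, 1.1]
opening: 0.0855
grasp_force: 0.0
```

```bash
python3 -m handwheel '[{"tx":0,"ty":0,"tz":0,"ax":0,"ay":0,"az":10.4,"jaw":1},{"tx":0,"ty":0,"tz":0,"ax":0,"ay":0,"az":10.4,"jaw":1},{"tx":0,"ty":0,"tz":0,"ax":0,"ay":0,"az":10.4,"jaw":1},{"tx":0,"ty":0,"tz":0,"ax":0,"ay":0,"az":10.4,"jaw":1},{"tx":0,"ty":0,"tz":0,"ax":0,"ay":0,"az":10.4,"jaw":1},{"tx":0,"ty":0,"tz":0,"ax":0,"ay":0,"az":10.4,"jaw":1},{"tx":0,"ty":0,"tz":0,"ax":0,"ay":0,"az":10.4,"jaw":1},{"tx":0,"ty":0,"tz":0,"ax":0,"ay":0,"az":10.4,"jaw":1},{"tx":0,"ty":0,"tz":0,"ax":0,"ay":0,"az":10.4,"jaw":1},{"tx":0,"ty":0,"tz":0,"ax":0,"ay":0,"az":10.4,"jaw":1}]'
python3 - <<'E'
from h import *
o=telemetry.get_obs(); print(o['q'],o['ee_pos'],o['tcp_rot'],o['time'],o['qd'])
c,K,E=snap('wrist','w2'); cv2.imwrite('pics/w2.png',cv2.resize(c[:,:,::-1],(768,576),interpolation=cv2.INTER_CUBIC))
E
```

```text
time: 2.7
ee_pos: [0.4961, -0.0862, 0.2505]
tcp_rot: [-168.9, 5.5, -16.0]
wrist_force: [0.5, -0.4, 1.4]
opening: 0.0856
grasp_force: 0.0
[-16.0807   4.0636  10.4368 101.8941  11.0511 179.9425] [ 0.4961 -0.0862  0.2505] [-168.9435    5.5099  -16.024 ] 2.7 [-49.8885   4.5874   2.487   12.0969  12.3107  -0.0052]
```

View pics/w2.png

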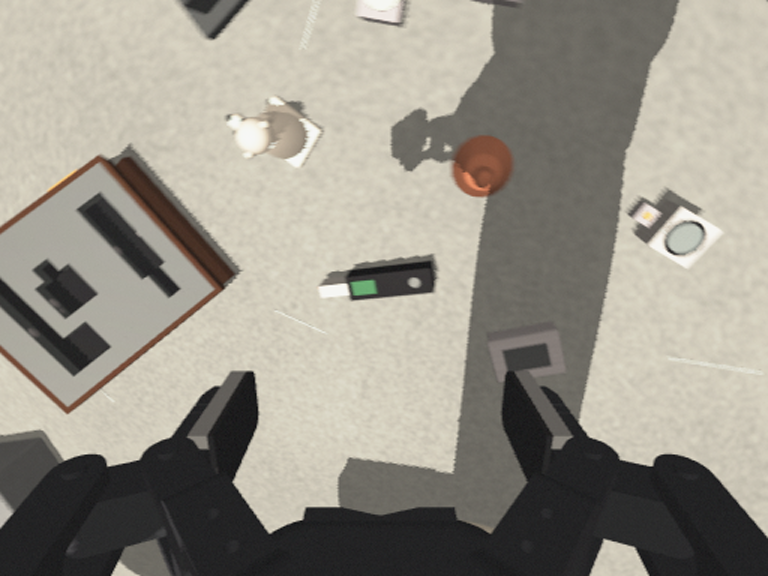

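The wrist ran to its last-joint limit: yaw falls as q6 rises, so q6 = 180 + q1 − yaw. I'll replan with the other half-turn. The picture shows the tester at (380,283), the insert at left, the bell at (483,165) and the left loupe at (685,238), with its lug at (647,213).

```bash
python3 - <<'E'
from h import *
plan(tcp(),down(.645,-.13,.15,62.7),10)
E
```

```text
row x10: t(mm) [14.12 10.57  8.41] r [-1.31 -0.29 -7.94]
path [[505, -103, 238], [530, -123, 216], [560, -136, 196], [594, -140, 177], [628, -136, 159]] rmin/max [0.515 0.658]
```

```bash
python3 -m handwheel '[{"tx":0.0141,"ty":0.0106,"tz":0.0084,"ax":-1.31,"ay":-0.29,"az":-7.94,"jaw":1},{"tx":0.0141,"ty":0.0106,"tz":0.0084,"ax":-1.31,"ay":-0.29,"az":-7.94,"jaw":1},{"tx":0.0141,"ty":0.0106,"tz":0.0084,"ax":-1.31,"ay":-0.29,"az":-7.94,"jaw":1},{"tx":0.0141,"ty":0.0106,"tz":0.0084,"ax":-1.31,"ay":-0.29,"az":-7.94,"jaw":1},{"tx":0.0141,"ty":0.0106,"tz":0.0084,"ax":-1.31,"ay":-0.29,"az":-7.94,"jaw":1},{"tx":0.0141,"ty":0.0106,"tz":0.0084,"ax":-1.31,"ay":-0.29,"az":-7.94,"jaw":1},{"tx":0.0141,"ty":0.0106,"tz":0.0084,"ax":-1.31,"ay":-0.29,"az":-7.94,"jaw":1},{"tx":0.0141,"ty":0.0106,"tz":0.0084,"ax":-1.31,"ay":-0.29,"az":-7.94,"jaw":1},{"tx":0.0141,"ty":0.0106,"tz":0.0084,"ax":-1.31,"ay":-0.29,"az":-7.94,"jaw":1},{"tx":0.0141,"ty":0.0106,"tz":0.0084,"ax":-1.31,"ay":-0.29,"az":-7.94,"jaw":1}]'
python3 - <<'E'
from h import *
snap('wrist','w3a');snap('wrist','w3b')
c,K,E=snap('wrist','w3');o=telemetry.get_obs(); print(o['q'],o['ee_pos'],o['tcp_rot'],o['time'],o['qd'])
cv2.imwrite('pics/w3.png',cv2.resize(c[:,:,::-1],(768,576),interpolation=cv2.INTER_CUBIC))
E
```

```text
time: 4.0
ee_pos: [0.6481, -0.1225, 0.1505]
tcp_rot: [179.8, 0.0, 63.6]
wrist_force: [-0.1, -0.0, 0.4]
opening: 0.0852
grasp_force: 0.0
[-10.6754  19.245   17.8045  88.469   -0.0214 106.0376] [ 0.6473 -0.1221  0.1504] [179.9071  -0.0045  63.287 ] 4.15 [-0.8125 -1.0481  0.3834  0.991   0.0807  1.8958]
```

View pics/w3.png

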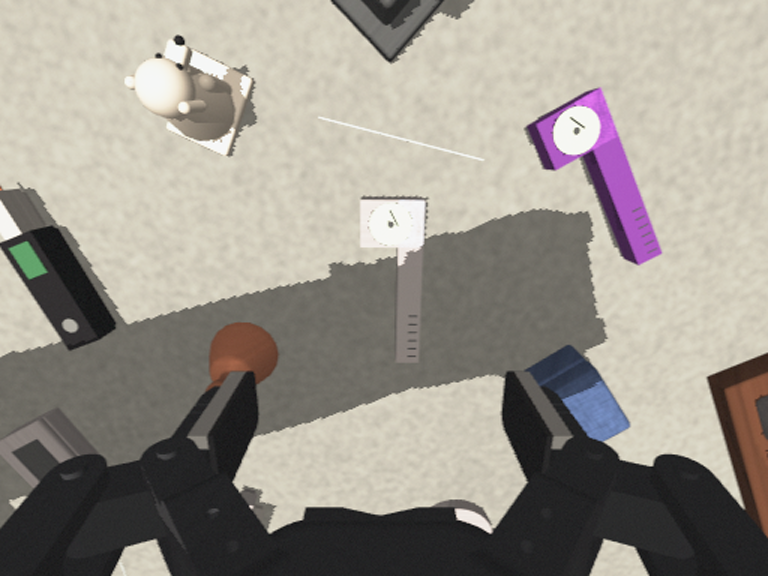

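```bash
python3 - <<'E'
from h import *
c,K,E=load('w3'); s=512/768
P=np.array([(-32,52,24),(8,52,24),(8,-60,24),(-8,-60,24),(-32,22,24)])/1e3
px=np.array([(360,199),(427,197.5),(418,362),(396.5,362),(360,247)])*s
# subpixel refine check
v,e=fit(flat,P,px,K,E,[.66,-.13,-27]); print(v,e)
x,y,yaw=v
A=tcp(); print(A[:3,3])
B=down(x,y,.06,yaw+90); plan(A,B,5); plan(B,down(x,y,.017,yaw+90),3,0)
# insert from w2-like: tester px for later
E
```

```text
[  0.6651  -0.1303 -26.8492] 1.2408016740508003
[ 0.6473 -0.1221  0.1504]
row x5: t(mm) [ 0.15  3.91 18.08] r [ 0.02 -0.    0.03]
path [[651, -124, 132], [658, -127, 96], [665, -130, 60]] rmin/max [0.663 0.678]
row x3: t(mm) [ 0.    0.   14.33] r [ 0.  0. -0.]
```

```bash
python3 -m handwheel '[{"tx":0.0002,"ty":0.0039,"tz":0.018,"ax":0,"ay":0,"az":0,"jaw":1},{"tx":0.0002,"ty":0.0039,"tz":0.018,"ax":0,"ay":0,"az":0,"jaw":1},{"tx":0.0002,"ty":0.0039,"tz":0.018,"ax":0,"ay":0,"az":0,"jaw":1},{"tx":0.0001,"ty":0.0039,"tz":0.018,"ax":0,"ay":0,"az":0,"jaw":1},{"tx":0.0001,"ty":0.0039,"tz":0.018,"ax":0,"ay":0,"az":0,"jaw":0.6},{"tx":0,"ty":0,"tz":0.015,"ax":0,"ay":0,"az":0,"jaw":0.2},{"tx":0,"ty":0,"tz":0.015,"ax":0,"ay":0,"az":0,"jaw":-0.1},{"tx":0,"ty":0,"tz":0.014,"ax":0,"ay":0,"az":0,"jaw":-0.3},{"tx":0,"ty":0,"tz":0,"ax":0,"ay":0,"az":0,"jaw":-0.3},{"tx":0,"ty":0,"tz":0,"ax":0,"ay":0,"az":0,"jaw":-0.3}]' 60
python3 - <<'E'
from h import *
c,K,E=snap('wrist','w4');o=telemetry.get_obs(); print(o['ee_pos'],o['tcp_rot'],o['opening'])
cv2.imwrite('pics/w4.png',cv2.resize(c[150:,:][:,:,::-1],(768,351),interpolation=cv2.INTER_CUBIC))
E
```

```text
time: 5.4
ee_pos: [0.6661, -0.1308, 0.0179]
tcp_rot: [179.8, -0.0, 63.4]
wrist_force: [-0.4, 0.2, 0.6]
opening: 0.0298
grasp_force: 0.0
[ 0.6663 -0.1309  0.0182] [179.7335  -0.047   63.368 ] 0.029755157697873177
```

View pics/w4.png

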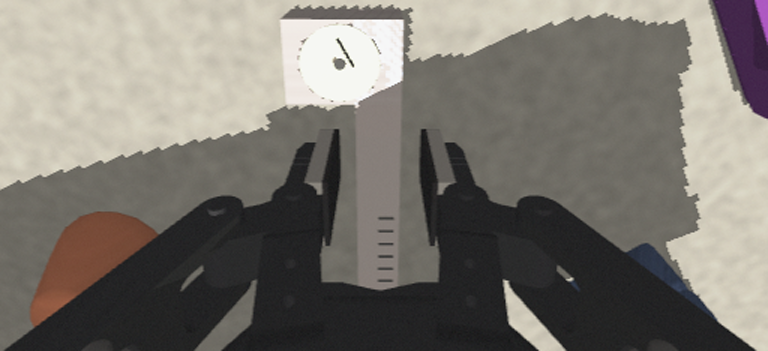

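The gauge bar is between the open fingers, with the bell and ring box clear. Housing corners are at (281,18), (405,19) and (287,104). Closing now.

```bash
python3 -m handwheel '[{"tx":0,"ty":0,"tz":0.001,"ax":0,"ay":0,"az":0,"jaw":-0.5},{"tx":0,"ty":0,"tz":0,"ax":0,"ay":0,"az":0,"jaw":-1},{"tx":0,"ty":0,"tz":0,"ax":0,"ay":0,"az":0,"jaw":-1},{"tx":0,"ty":0,"tz":0,"ax":0,"ay":0,"az":0,"jaw":-1},{"tx":0,"ty":0,"tz":-0.02,"ax":0,"ay":0,"az":0,"jaw":-1},{"tx":0,"ty":0,"tz":-0.04,"ax":0,"ay":0,"az":0,"jaw":-1},{"tx":0,"ty":0,"tz":-0.06,"ax":0,"ay":0,"az":0,"jaw":-1},{"tx":0,"ty":0,"tz":-0.06,"ax":0,"ay":0,"az":0,"jaw":-1},{"tx":0,"ty":0,"tz":0,"ax":0,"ay":0,"az":0,"jaw":-1},{"tx":0,"ty":0,"tz":0,"ax":0,"ay":0,"az":0,"jaw":-1}]' 70
python3 - <<'E'
from h import *
c,K,E=load('w4'); d=np.load('w4.npz')
P=np.array([(-32,52,24),(8,52,24),(-32,22,24)])/1e3
px=np.array([(281,18.5),(405,19),(287,104)])/1.5+[0,150]
v,e=fit(flat,P,px,K,E,[.66,-.13,-27]); print(v,e); print((np.linalg.inv(d['T'])@flat(*v))[:3,3]*1e3)
# automated view of held gauge
c,K,E=snap('wrist','w5');print(telemetry.get_obs()['opening'])
print(proj(tcp()[:3,3]+[[0,0,0]],K,E))
A=tcp()
I=ins(.5259,.2288,111.4)
# viewing pose over insert: tool aligned with insert, back off 120 mm
def over(lx,ly,back):
    T=np.eye(4); T[:3,:3]=I[:3,:3]@np.array([[0,1,0],[1,0,0],[0,0,-1.]]); T[:3,3]=I[:3,:3]@[lx,ly,back]+I[:3,3]; return T
B=over(.03,0,.14); plan(A,B,15)
E
```

```text
time: 6.7
ee_pos: [0.6652, -0.1306, 0.1963]
tcp_rot: [179.8, -0.0, 63.4]
wrist_force: [-0.7, -0.6, -1.4]
opening: 0.0135
grasp_force: 68.7
[  0.6651  -0.1306 -26.8808] 0.7790801909145557
[-0.2233 -1.0688 17.8714]
0.013427515789103278
[[253.5752 249.1561]]
row x15: t(mm) [28.04  7.78  3.74] r [-0.92  2.4  -8.94]
path [[684, -109, 191], [712, -58, 188], [724, 0, 189], [716, 57, 193], [691, 110, 200], [651, 152, 208], [600, 178, 214], [542, 188, 218]] rmin/max [0.574 0.724]
```

```bash
cat >> h.py <<'E'
TI=np.array([[0,1,0],[1,0,0],[0,0,-1.]])
def over(I,lx,ly,back):
    T=np.eye(4); T[:3,:3]=I[:3,:3]@TI; T[:3,3]=I[:3,:3]@[lx,ly,back]+I[:3,3]; return T
E
python3 - <<'E'
from h import *
I=ins(.5259,.2288,111.4); A=tcp(); M=A.copy(); M[:3,3]=[.52,-.07,.22]
plan(A,M,3); B=over(I,.03,0,.14); plan(M,B,15)
E
```

```text
row x3: t(mm) [ -3.6  -52.18  -8.37] r [-0.  0. -0.]
path [[617, -110, 203], [520, -70, 220]] rmin/max [0.525 0.626]
row x15: t(mm) [16.09 14.21  5.64] r [-0.92  2.4  -8.94]
path [[540, -62, 214], [575, -37, 206], [602, -1, 201], [616, 40, 201], [616, 85, 203], [603, 127, 207], [578, 162, 213], [542, 188, 218]] rmin/max [0.543 0.622]
```

```bash
python3 -m handwheel '[{"tx":-0.0036,"ty":-0.0522,"tz":-0.0084,"ax":0,"ay":0,"az":0,"jaw":-1},{"tx":-0.0036,"ty":-0.0522,"tz":-0.0084,"ax":0,"ay":0,"az":0,"jaw":-1},{"tx":-0.0036,"ty":-0.0522,"tz":-0.0084,"ax":0,"ay":0,"az":0,"jaw":-1},{"tx":0.0161,"ty":0.0142,"tz":0.0056,"ax":-0.92,"ay":2.4,"az":-8.94,"jaw":-1},{"tx":0.0161,"ty":0.0142,"tz":0.0056,"ax":-0.92,"ay":2.4,"az":-8.94,"jaw":-1},{"tx":0.0161,"ty":0.0142,"tz":0.0056,"ax":-0.92,"ay":2.4,"az":-8.94,"jaw":-1},{"tx":0.0161,"ty":0.0142,"tz":0.0056,"ax":-0.92,"ay":2.4,"az":-8.94,"jaw":-1},{"tx":0.0161,"ty":0.0142,"tz":0.0056,"ax":-0.92,"ay":2.4,"az":-8.94,"jaw":-1},{"tx":0.0161,"ty":0.0142,"tz":0.0056,"ax":-0.92,"ay":2.4,"az":-8.94,"jaw":-1},{"tx":0.0161,"ty":0.0142,"tz":0.0056,"ax":-0.92,"ay":2.4,"az":-8.94,"jaw":-1}]'
python3 - <<'E'
from h import *
I=ins(.5259,.2288,111.4); A=tcp(); plan(A,over(I,.03,0,.14),8)
E
```

```text
time: 8.0
ee_pos: [0.6154, 0.041, 0.1998]
tcp_rot: [166.2, -10.3, 128.0]
wrist_force: [0.4, -0.0, -1.3]
opening: 0.0132
grasp_force: 69.0
row x8: t(mm) [15.98 14.23  5.52] r [-0.92  2.39 -8.91]
path [[617, 63, 201], [611, 106, 204], [592, 146, 210], [561, 176, 216]] rmin/max [0.574 0.622]
```

```bash
python3 -m handwheel '[{"tx":0.016,"ty":0.0142,"tz":0.0055,"ax":-0.92,"ay":2.4,"az":-8.91,"jaw":-1},{"tx":0.016,"ty":0.0142,"tz":0.0055,"ax":-0.92,"ay":2.4,"az":-8.91,"jaw":-1},{"tx":0.016,"ty":0.0142,"tz":0.0055,"ax":-0.92,"ay":2.4,"az":-8.91,"jaw":-1},{"tx":0.016,"ty":0.0142,"tz":0.0055,"ax":-0.92,"ay":2.4,"az":-8.91,"jaw":-1},{"tx":0.016,"ty":0.0142,"tz":0.0055,"ax":-0.92,"ay":2.4,"az":-8.91,"jaw":-1},{"tx":0.016,"ty":0.0142,"tz":0.0055,"ax":-0.92,"ay":2.4,"az":-8.91,"jaw":-1},{"tx":0.016,"ty":0.0142,"tz":0.0055,"ax":-0.92,"ay":2.4,"az":-8.91,"jaw":-1},{"tx":0.016,"ty":0.0142,"tz":0.0055,"ax":-0.92,"ay":2.4,"az":-8.91,"jaw":-1},{"tx":0,"ty":0,"tz":0,"ax":0,"ay":0,"az":0,"jaw":-1},{"tx":0,"ty":0,"tz":0,"ax":0,"ay":0,"az":0,"jaw":-1}]'
python3 - <<'E'
from h import *
c,K,E=snap('wrist','w6');o=telemetry.get_obs();print(o['q'],o['qd'])
cv2.imwrite('pics/w6.png',cv2.resize(c[:,:,::-1],(800,600),interpolation=cv2.INTER_CUBIC))
E
```

```text
time: 9.25
ee_pos: [0.5432, 0.187, 0.2193]
tcp_rot: [150.1, -0.1, -159.0]
wrist_force: [-0.3, 0.6, -0.5]
opening: 0.0136
grasp_force: 69.0
[  5.209   13.8934  14.4695  99.5212  28.6874 -18.0822] [-0.2458 -0.2204  0.4844  0.2207  0.1611 -0.725 ]
```

View pics/w6.png

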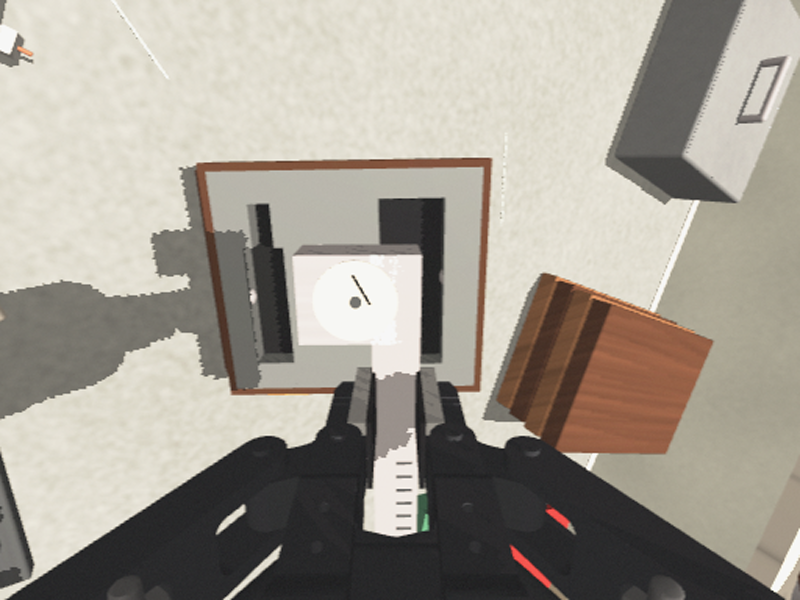

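```bash
cat >fitins.py <<'E'
from h import *
c,K,E=load('w6'); T=np.load('w6.npz')['T']; s=512/800
P=np.array([(-90,80),(90,80),(90,-80),(-90,-80),(20,57),(62,57),(62,-57),(-62,55),(-48,55),(-42,-55)])/1e3
px=np.array([(197,164),(491,158.5),(479.5,390),(232,392.5),(379,198.5),(445,198),(441.5,362.5),(248,205),(269,204.5),(294,362)])*s
P=np.c_[P,np.zeros(len(P))]
f3=lambda v:ins(*v)
v,e=fit(f3,P,px,K,E,[.5259,.2288,111]); I=ins(*v); print('3dof',v,e)
print(((proj(P@I[:3,:3].T+I[:3,3],K,E)-px)/s).round(1).tolist())
ok,rv,tv=cv2.solvePnP(P,px,K,None); C=np.eye(4); C[:3,:3]=cv2.Rodrigues(rv)[0]; C[:3,3]=tv.ravel(); W=E@C
D=np.linalg.inv(I)@W; print('6dof delta mm',D[:3,3]*1e3,'deg',R.from_matrix(D[:3,:3]).as_rotvec(degrees=True))
g=np.array([(293,253.5),(421.5,254),(297,345)])*s
Pg=np.array([(-32,52,24),(8,52,24),(-32,22,24)])/1e3
# held gauge in tool frame: axes fixed (gauge x=tool y, y=tool x), find offset
def mk(a,b,h):
    G=np.eye(4); G[:3,:3]=TI; G[:3,3]=[a,b,h]; return T@G
r=least_squares(lambda v:(proj(Pg@mk(*v)[:3,:3].T+mk(*v)[:3,3],K,E)-g).ravel(),[0,0,.017],x_scale=.01); print('gauge in tool mm',r.x*1e3,np.abs(r.fun).max())
E
python3 fitins.py
```

```text
Traceback (most recent call last):
  File "fitins.py", line 7, in <module>
    v,e=fit(f3,P,px,K,E,[.5259,.2288,111]); I=ins(*v); print('3dof',v,e)
        ~~~^^^^^^^^^^^^^^^^^^^^^^^^^^^^^^^
  File "h.py", line 26, in fit
    r=least_squares(f,x0,x_scale=[.01,.01,5]); return r.x,np.abs(r.fun).max()
  File "h.py", line 25, in <lambda>
    f=lambda v:(proj(P@model(*v)[:3,:3].T+model(*v)[:3,3],K,E)-px).ravel()
                       ~~~~~^^^^
TypeError: <lambda>() takes 1 positional argument but 3 were given
```

```bash
sed -i 's/^f3=.*//; s/fit(f3/fit(ins/' fitins.py; python3 fitins.py
```

```text
3dof [  0.5286   0.2312 112.0157] 1.0862610965875206
[[-0.1, -0.6], [0.6, -0.1], [0.4, 0.6], [-0.2, 1.7], [-1.2, 0.4], [-0.1, -0.2], [0.2, -0.0], [-0.4, -0.7], [0.8, -0.6], [0.8, 0.1]]
6dof delta mm [-0.1238 -0.1479 -0.5349] deg [ 0.4086 -0.1356 -0.0309]
gauge in tool mm [-0.3578  1.753  15.091 ] 0.9710648426593309
```

The fit is good to under 1 mm. The picture shows rim corners at (197,164), (491,158), (480,390) and (232,392). The held gauge's housing is at (293..421, 253..345), over the L cut-out at (379..445, 198..362). I'll check the gauge's yaw in the grip from its edge pixels.

```bash
cat >>fitins.py <<'E'
g_=cv2.cvtColor(c,cv2.COLOR_RGB2GRAY).astype(float)
def edge(row,lo,hi):
    d=np.diff(g_[row-1:row+2,lo:hi].mean(0)); k=np.abs(d).argmax(); w=np.abs(d[max(k-1,0):k+2]); return lo+max(k-1,0)+.5+(w*np.arange(len(w))).sum()/w.sum(), d[k]
re=[(edge(r,260,280)[0],r,edge(r,260,280)[1]) for r in range(168,236,6)]
le=[(edge(r,180,198)[0],r,edge(r,180,198)[1]) for r in range(168,216,6)]
print('R',np.round(re,1).tolist());print('L',np.round(le,1).tolist())
E
python3 fitins.py | tail -2
```

```text
R [[269.7, 168.0, -95.3], [269.7, 174.0, -93.7], [269.4, 180.0, -108.7], [269.4, 186.0, -113.7], [269.2, 192.0, -128.7], [269.2, 198.0, -128.7], [269.1, 204.0, -102.7], [269.1, 210.0, -95.0], [268.8, 216.0, -89.7], [268.7, 222.0, -95.3], [268.4, 228.0, -84.7], [268.3, 234.0, -44.7]]
L [[181.4, 168.0, 80.0], [182.2, 174.0, 61.3], [182.7, 180.0, 101.0], [183.3, 186.0, 66.7], [183.8, 192.0, 99.0], [184.5, 198.0, 81.7], [184.9, 204.0, 71.7], [185.7, 210.0, 102.3]]
```

```bash
cat >>fitins.py <<'E'
le=[(edge(r,185,196)[0],r,edge(r,185,196)[1]) for r in range(166,184,4)]
print('L',np.round(le,1).tolist())
te=[]
for col in list(range(195,265,10)):
    d=np.diff(g_[156:170,col-1:col+2].mean(1)); te.append((col,156.5+np.abs(d).argmax(),d[np.abs(d).argmax()]))
print('T',np.round(te,1).tolist())
for h in (.015,.016,.017):
    def res(v):
        a,b,y=v; G=np.eye(4); G[:3,:3]=R.from_euler('z',y,degrees=True).as_matrix()@TI; G[:3,3]=[a,b,h]; W=T@G
        o=[]
        def line(p,q): 
            u=proj(np.array([p,q])@W[:3,:3].T+W[:3,3],K,E); return u
        u=line((.008,.05,.024),(.008,-.01,.024))
        for x,r,_ in re[:-1]: o.append(x-np.interp(r,u[:,1],u[:,0]))
        u=line((-.032,.05,.024),(-.032,.022,.024)); u2=u[0]+(u[1]-u[0])/(u[1,1]-u[0,1])*(np.array([x[1] for x in le])[:,None]-u[0,1])
        o+=list(np.array([x[0] for x in le])-u2[:,0])
        u=line((-.03,.052,.024),(.008,.052,.024)); o.append(3*(162.5-u[:,1].mean()))
        return o
    r=least_squares(res,[0,0,0],x_scale=[.01,.01,1]); print(h,r.x*[1e3,1e3,1],np.round(r.fun,1)[[0,5,10,11,14]])
E
python3 fitins.py | tail -5
```

```text
L [[186.8, 166.0, 41.3], [186.9, 170.0, 28.7], [187.4, 174.0, 31.7], [187.7, 178.0, 42.3], [187.8, 182.0, 34.7]]
T [[195.0, 162.5, 71.7], [205.0, 162.5, 83.0], [215.0, 162.5, 68.3], [225.0, 162.5, 80.3], [235.0, 162.5, 72.7], [245.0, 162.5, 99.0], [255.0, 162.5, 99.3]]
0.015 [-0.3134  1.5487  0.1905] [-0.2  0.  -0.1  0.1  0.2]
0.016 [-0.4393  1.8082 -0.252 ] [ 0.2  0.2 -0.2 -0.1 -0.1]
0.017 [-0.5614  2.068  -0.6992] [ 0.6  0.3 -0.3 -0.4 -0.4]
```

```bash
cat >>h.py <<'E'
I0=ins(.5286,.2312,112.0)
HOME=dict(gauge=(.053,.004),tester=(-.055,-.008),loupe=(.013,-.005))
def goal(n,off,h): # TCP pose so tool n's origin sits h above its pocket floor; off: tool origin in TCP frame (m)
    H=I0.copy(); H[:3,3]=I0[:3,:3]@[*HOME[n],-.016+h]+I0[:3,3]
    G=np.eye(4); G[:3,:3]=TI; G[:3,3]=off; return H@np.linalg.inv(G)
E
python3 - <<'E'
from h import *
o=[-.0003,.00165,.0153]; A=tcp(); B=goal('gauge',o,.026); plan(A,B,6); plan(B,goal('gauge',o,.008),1)
E
```

```text
row x6: t(mm) [ 0.34  3.82 19.52] r [-0.01  0.08 -0.15]
path [[538, 199, 205], [528, 223, 175], [518, 247, 145]] rmin/max [0.573 0.574]
row x1: t(mm) [ 0.  0. 18.] r [ 0.  0. -0.]
path [[509, 267, 114]] rmin/max [0.575 0.575]
```

```bash
python3 -m handwheel '[{"tx":0.0003,"ty":0.0038,"tz":0.0195,"ax":0,"ay":0.08,"az":-0.15,"jaw":-1},{"tx":0.0003,"ty":0.0038,"tz":0.0195,"ax":0,"ay":0.08,"az":-0.15,"jaw":-1},{"tx":0.0003,"ty":0.0038,"tz":0.0195,"ax":0,"ay":0.08,"az":-0.15,"jaw":-1},{"tx":0.0003,"ty":0.0038,"tz":0.0195,"ax":0,"ay":0.08,"az":-0.15,"jaw":-1},{"tx":0.0003,"ty":0.0038,"tz":0.0195,"ax":0,"ay":0.08,"az":-0.15,"jaw":-1},{"tx":0.0003,"ty":0.0038,"tz":0.0195,"ax":0,"ay":0.08,"az":-0.15,"jaw":-1},{"tx":0,"ty":0,"tz":0,"ax":0,"ay":0,"az":0,"jaw":-1},{"tx":0,"ty":0,"tz":0.003,"ax":0,"ay":0,"az":0,"jaw":-1},{"tx":0,"ty":0,"tz":0.003,"ax":0,"ay":0,"az":0,"jaw":-1},{"tx":0,"ty":0,"tz":0.002,"ax":0,"ay":0,"az":0,"jaw":-1}]'
python3 - <<'E'
from h import *
c,K,E=snap('wrist','w7')
cv2.imwrite('pics/w7.png',cv2.resize(c[:,:,::-1],(800,600),interpolation=cv2.INTER_CUBIC))
o=[-.0003,.00165,.0153]; plan(tcp(),goal('gauge',o,.018),1,0)
E
```

```text
time: 10.55
ee_pos: [0.5114, 0.2629, 0.1235]
tcp_rot: [150.1, 0.1, -157.8]
wrist_force: [0.8, -0.6, -1.2]
opening: 0.0136
grasp_force: 69.0
row x1: t(mm) [ 0.09 -0.43  0.38] r [-0.05 -0.02  0.2 ]
```

View pics/w7.png

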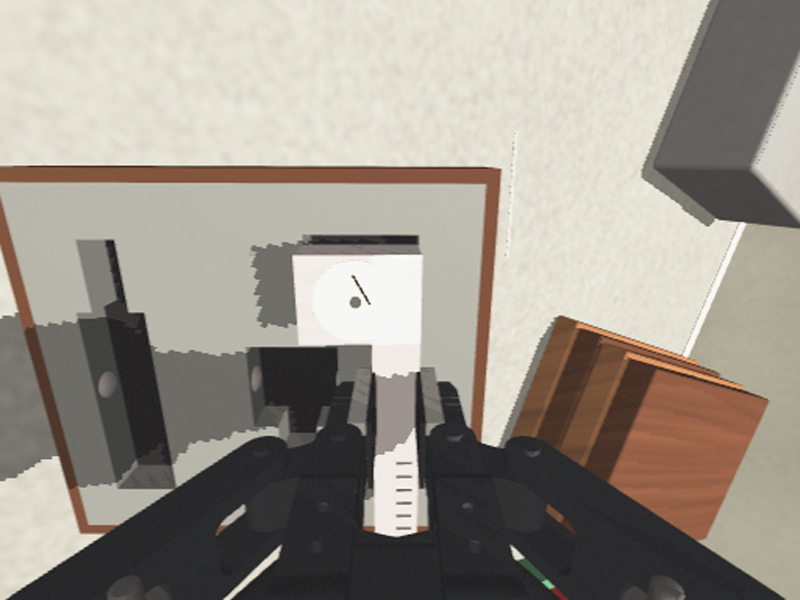

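The gauge is hovering over its cut-out, whose far edge runs (303..419, 236). Refit the insert from this closer view.

```bash
python3 - <<'E'
from h import *
c,K,E=load('w7'); T=np.load('w7.npz')['T']; s=512/800
P=np.array([(20,57,0),(62,57,0),(90,80,0),(-62,55,0),(-48,55,0),(-68,-55,0)])/1e3
px=np.array([(303.5,236),(419,236),(500,169),(77,240),(113,240),(120,489)])*s
v,e=fit(ins,P,px,K,E,[.5286,.2312,112]); I=ins(*v); print(v,e); print(((proj(P@I[:3,:3].T+I[:3,3],K,E)-px)/s).round(1).tolist())
g=cv2.cvtColor(c,cv2.COLOR_RGB2GRAY).astype(int)
print(g[152,185:205],g[152,258:275]); print(g[145:170,235]); print(g[200,225:242],g[200,260:275])
H=I.copy(); H[:3,3]=I[:3,:3]@[.053,.004,0]+I[:3,3]
G=np.eye(4);G[:3,:3]=TI;G[:3,3]=[-.0003,.00165,.0153]
D=np.linalg.inv(H)@T@G; print(D[:3,3]*1e3, R.from_matrix(D[:3,:3]).as_rotvec(degrees=True))
E
```

```text
[  0.5289   0.2308 112.1627] 1.6232348306957505
[[-1.4, -0.7], [-1.1, -0.6], [-0.1, 0.3], [0.0, 0.6], [2.5, 0.7], [-0.9, -0.8]]
[183 185 183 183 184 185 185 184 159 130 126 126 126 113  78  53  54  54
  55  54] [ 40  39  38  36  38  38  39  35  53  84 158 186 187 186 186 186 186]
[184 186 185 185 184 120  55  55  54  35  39  77 123 124 121 122 111 123
 193 239 239 239 236 245 247]
[247 247 247 247 247 247 247 247 247 247 247 247 247 247 247 247 247] [246 247 246 247 247 247 247 246 246 229 183 183 184 184 184]
[ 0.8694 -0.1838  2.4317] [-0.0876  0.0547  0.0563]
```

```bash
python3 -m handwheel '[{"tx":0,"ty":-0.0004,"tz":0.002,"ax":0,"ay":0,"az":0,"jaw":-1},{"tx":0,"ty":0,"tz":0.002,"ax":0,"ay":0,"az":0,"jaw":-1},{"tx":0,"ty":0,"tz":0.002,"ax":0,"ay":0,"az":0,"jaw":-1},{"tx":0,"ty":0,"tz":0.002,"ax":0,"ay":0,"az":0,"jaw":-1},{"tx":0,"ty":0,"tz":0.001,"ax":0,"ay":0,"az":0,"jaw":-1},{"tx":0,"ty":0,"tz":0.001,"ax":0,"ay":0,"az":0,"jaw":-1},{"tx":0,"ty":0,"tz":0,"ax":0,"ay":0,"az":0,"jaw":-1},{"tx":0,"ty":0,"tz":0,"ax":0,"ay":0,"az":0,"jaw":-1},{"tx":0,"ty":0,"tz":0,"ax":0,"ay":0,"az":0,"jaw":-1},{"tx":0,"ty":0,"tz":0,"ax":0,"ay":0,"az":0,"jaw":-1}]'
cat > st.py <<'E'
from h import *
o=telemetry.get_obs(); T=tcp(); D=np.linalg.inv(I0)@T
print('t',o['time'],'F in insert axes',o['wrist_force']@I0[:3,:3],'TCP in insert mm',D[:3,3]*1e3,'rot',R.from_matrix(T[:3,:3].T@I0[:3,:3]@TI).as_rotvec(degrees=True),'open',o['opening'],o['grasp_force'])
E
python3 st.py
```

```text
time: 11.85
ee_pos: [0.5094, 0.2673, 0.1145]
tcp_rot: [150.1, 0.1, -157.8]
wrist_force: [0.5, -3.3, 0.5]
opening: 0.0136
grasp_force: 69.2
t 11.85 F in insert axes [-2.5497  0.7966  2.0578] TCP in insert mm [51.4752  4.2709  7.8006] rot [-0.0525 -0.0247  0.2154] open 0.013630789345049951 69.24517769599333
```

```bash
python3 -m handwheel '[{"tx":0,"ty":0,"tz":0.001,"ax":0,"ay":0,"az":0,"jaw":-1},{"tx":0,"ty":0,"tz":0.001,"ax":0,"ay":0,"az":0,"jaw":-1},{"tx":0,"ty":0,"tz":0.001,"ax":0,"ay":0,"az":0,"jaw":-1},{"tx":0,"ty":0,"tz":0.001,"ax":0,"ay":0,"az":0,"jaw":-1},{"tx":0,"ty":0,"tz":0.001,"ax":0,"ay":0,"az":0,"jaw":-1},{"tx":0,"ty":0,"tz":0.001,"ax":0,"ay":0,"az":0,"jaw":-1},{"tx":0,"ty":0,"tz":0,"ax":0,"ay":0,"az":0,"jaw":-1},{"tx":0,"ty":0,"tz":0,"ax":0,"ay":0,"az":0,"jaw":-1},{"tx":0,"ty":0,"tz":0,"ax":0,"ay":0,"az":0,"jaw":-1},{"tx":0,"ty":0,"tz":0,"ax":0,"ay":0,"az":0,"jaw":-1}]'
python3 st.py
```

```text
time: 13.1
ee_pos: [0.5083, 0.2699, 0.1097]
tcp_rot: [150.1, 0.1, -157.8]
wrist_force: [-1.5, -5.6, 5.1]
opening: 0.0133
grasp_force: 69.9
t 13.1 F in insert axes [-1.4856  3.5442  6.7248] TCP in insert mm [51.5343  4.2784  2.2317] rot [-0.0648 -0.0037  0.2113] open 0.013346106085332344 69.8958929325454
```

```bash
python3 -m handwheel '[{"tx":0,"ty":0,"tz":0.001,"ax":0,"ay":0,"az":0,"jaw":-1},{"tx":0,"ty":0,"tz":0.001,"ax":0,"ay":0,"az":0,"jaw":-1},{"tx":0,"ty":0,"tz":0.0005,"ax":0,"ay":0,"az":0,"jaw":-1},{"tx":0,"ty":0,"tz":0,"ax":0,"ay":0,"az":0,"jaw":-1},{"tx":0,"ty":0,"tz":0,"ax":0,"ay":0,"az":0,"jaw":-1},{"tx":0,"ty":0,"tz":0,"ax":0,"ay":0,"az":0,"jaw":-1},{"tx":0,"ty":0,"tz":0,"ax":0,"ay":0,"az":0,"jaw":-1},{"tx":0,"ty":0,"tz":0,"ax":0,"ay":0,"az":0,"jaw":-1},{"tx":0,"ty":0,"tz":0,"ax":0,"ay":0,"az":0,"jaw":-1},{"tx":0,"ty":0,"tz":0,"ax":0,"ay":0,"az":0,"jaw":-1}]'
python3 st.py
```

```text
time: 14.35
ee_pos: [0.5084, 0.27, 0.1096]
tcp_rot: [150.1, 0.2, -157.9]
wrist_force: [-4.1, -19.1, 20.9]
opening: 0.0133
grasp_force: 72.3
t 14.35 F in insert axes [-3.5415 10.9603 26.1541] TCP in insert mm [51.5562  4.1901  2.1204] rot [-0.1441  0.1132  0.1836] open 0.013316431197087976 72.25465783907566
```

Hard stop at 26 N. I'll release, back off, close the fingers and press on top, which also probes the height.

```bash
python3 -m handwheel '[{"tx":0,"ty":0,"tz":-0.0005,"ax":0,"ay":0,"az":0,"jaw":-0.4},{"tx":0,"ty":0,"tz":0,"ax":0,"ay":0,"az":0,"jaw":-0.4},{"tx":0,"ty":0,"tz":-0.01,"ax":0,"ay":0,"az":0,"jaw":-0.4},{"tx":0,"ty":0,"tz":-0.015,"ax":0,"ay":0,"az":0,"jaw":-0.6},{"tx":0,"ty":0,"tz":0,"ax":0,"ay":0,"az":0,"jaw":-1},{"tx":0,"ty":0,"tz":0,"ax":0,"ay":0,"az":0,"jaw":-1},{"tx":0,"ty":0,"tz":0,"ax":0,"ay":0,"az":0,"jaw":-1},{"tx":0,"ty":0,"tz":0.006,"ax":0,"ay":0,"az":0,"jaw":-1},{"tx":0,"ty":0,"tz":0.006,"ax":0,"ay":0,"az":0,"jaw":-1},{"tx":0,"ty":0,"tz":0.003,"ax":0,"ay":0,"az":0,"jaw":-1}]'
python3 st.py
```

```text
time: 15.6
ee_pos: [0.5095, 0.2665, 0.1156]
tcp_rot: [150.1, 0.1, -157.8]
wrist_force: [-0.7, -16.7, 19.1]
opening: -0.0003
grasp_force: 11.8
t 15.6 F in insert axes [-3.6201  6.8795 24.1666] TCP in insert mm [51.3629  4.5276  9.1989] rot [-0.0668 -0.061   0.2087] open -0.0002581380367956204 11.815056526393164
```

```bash
python3 -m handwheel '[{"tx":0,"ty":0,"tz":-0.006,"ax":0,"ay":0,"az":0,"jaw":-1},{"tx":0,"ty":0.012,"tz":0,"ax":0,"ay":0,"az":0,"jaw":-1},{"tx":0,"ty":0.011,"tz":0,"ax":0,"ay":0,"az":0,"jaw":-1},{"tx":0,"ty":0,"tz":0.005,"ax":0,"ay":0,"az":0,"jaw":-1},{"tx":0,"ty":0,"tz":0.004,"ax":0,"ay":0,"az":0,"jaw":-1},{"tx":0,"ty":0,"tz":0.002,"ax":0,"ay":0,"az":0,"jaw":-1},{"tx":0,"ty":0,"tz":0.002,"ax":0,"ay":0,"az":0,"jaw":-1},{"tx":0,"ty":0,"tz":0.002,"ax":0,"ay":0,"az":0,"jaw":-1},{"tx":0,"ty":0,"tz":0,"ax":0,"ay":0,"az":0,"jaw":-1},{"tx":0,"ty":0,"tz":0,"ax":0,"ay":0,"az":0,"jaw":-1}]'
python3 st.py
```

```text
time: 16.85
ee_pos: [0.5007, 0.2887, 0.1203]
tcp_rot: [150.1, 0.1, -157.8]
wrist_force: [-0.0, -5.7, 6.1]
opening: -0.0
grasp_force: 3.6
t 16.85 F in insert axes [-1.5688  2.1472  7.8962] TCP in insert mm [74.3782  4.3448  1.2779] rot [-0.0727  0.0025  0.2024] open -2.252286545531228e-05 3.553543835878372
```

The face reads 1.28 mm and the gauge top 9.2 mm, so the gauge stands 7.9 mm proud (8 expected). It is home, and the probe calibrates the insert in TCP coordinates. Next I'll hover where both tester and loupe are visible.

```bash
cat >>h.py <<'E'
def shift(I,d): J=I.copy(); J[:3,3]+=J[:3,:3]@np.array(d); return J
I1=shift(I0,[-.0015,.0002,.0012])
E
python3 - <<'E'
from h import *
A=tcp()@shift(np.eye(4),[0,0,-.1]); B=down(.44,-.14,.22,87); plan(A,B,13)
E
```

```text
row x13: t(mm) [-11.39 -32.07 -11.46] r [ 1.47 -2.3   8.63]
path [[543, 216, 201], [575, 153, 191], [587, 83, 184], [577, 12, 183], [547, -53, 189], [500, -105, 201], [440, -140, 220]] rmin/max [0.462 0.596]
```

```bash
python3 -m handwheel '[{"tx":0,"ty":0,"tz":-0.05,"ax":0,"ay":0,"az":0,"jaw":-1},{"tx":0,"ty":0,"tz":-0.05,"ax":0,"ay":0,"az":0,"jaw":-1},{"tx":-0.0114,"ty":-0.0321,"tz":-0.0115,"ax":1.47,"ay":-2.3,"az":8.63,"jaw":-1},{"tx":-0.0114,"ty":-0.0321,"tz":-0.0115,"ax":1.47,"ay":-2.3,"az":8.63,"jaw":0},{"tx":-0.0114,"ty":-0.0321,"tz":-0.0115,"ax":1.47,"ay":-2.3,"az":8.63,"jaw":0},{"tx":-0.0114,"ty":-0.0321,"tz":-0.0115,"ax":1.47,"ay":-2.3,"az":8.63,"jaw":0},{"tx":-0.0114,"ty":-0.0321,"tz":-0.0115,"ax":1.47,"ay":-2.3,"az":8.63,"jaw":0},{"tx":-0.0114,"ty":-0.0321,"tz":-0.0115,"ax":1.47,"ay":-2.3,"az":8.63,"jaw":0},{"tx":-0.0114,"ty":-0.0321,"tz":-0.0115,"ax":1.47,"ay":-2.3,"az":8.63,"jaw":0},{"tx":-0.0114,"ty":-0.0321,"tz":-0.0115,"ax":1.47,"ay":-2.3,"az":8.63,"jaw":0}]' && python3 -m handwheel '[{"tx":-0.0114,"ty":-0.0321,"tz":-0.0115,"ax":1.47,"ay":-2.3,"az":8.63,"jaw":0.5},{"tx":-0.0114,"ty":-0.0321,"tz":-0.0115,"ax":1.47,"ay":-2.3,"az":8.63,"jaw":0.5},{"tx":-0.0114,"ty":-0.0321,"tz":-0.0115,"ax":1.47,"ay":-2.3,"az":8.63,"jaw":0.5},{"tx":-0.0114,"ty":-0.0321,"tz":-0.0115,"ax":1.47,"ay":-2.3,"az":8.63,"jaw":0.5},{"tx":-0.0114,"ty":-0.0321,"tz":-0.0115,"ax":1.47,"ay":-2.3,"az":8.63,"jaw":0.5},{"tx":0,"ty":0,"tz":0,"ax":0,"ay":0,"az":0,"jaw":0.5},{"tx":0,"ty":0,"tz":0,"ax":0,"ay":0,"az":0,"jaw":0.5},{"tx":0,"ty":0,"tz":0,"ax":0,"ay":0,"az":0,"jaw":0.5},{"tx":0,"ty":0,"tz":0,"ax":0,"ay":0,"az":0,"jaw":0.5},{"tx":0,"ty":0,"tz":0,"ax":0,"ay":0,"az":0,"jaw":0.5}]'
python3 - <<'E'
from h import *
c,K,E=snap('wrist','w8'); b=c[:,:,::-1]
# predicted pixels for crops
P=proj(np.array([[.4516,-.0295,.026],[.4422,-.2685,.038]]),K,E); print(P, telemetry.get_obs()['qd'])
o=[]
for p in P:
    x,y=np.clip(p.round().astype(int)-[50,75],0,[411,233]); print('crop origin',x,y); o.append(cv2.resize(b[y:y+150,x:x+100],(400,600),interpolation=cv2.INTER_CUBIC))
cv2.imwrite('pics/w8.png',np.hstack(o))
E
```

```text
time: 18.1
ee_pos: [0.5645, -0.023, 0.1846]
tcp_rot: [169.2, -7.8, 130.8]
wrist_force: [0.5, -1.1, 0.3]
opening: 0.0432
grasp_force: 0.0
time: 19.35
ee_pos: [0.4401, -0.14, 0.2195]
tcp_rot: [-179.9, -0.0, 87.0]
wrist_force: [0.3, 0.3, -0.1]
opening: 0.0641
grasp_force: 0.0
[[258.9669  71.7544]
 [260.0794 267.8057]] [-0.0925 -0.2153  0.0594  0.0588 -0.0155  0.1329]
crop origin 209 0
crop origin 210 193
```

View pics/w8.png

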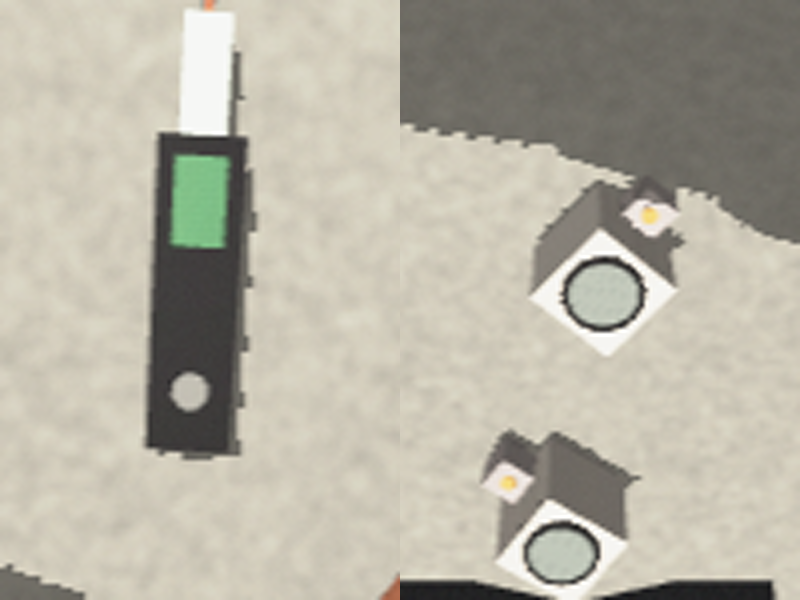

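Left crop shows the tester: body corners (159,133), (147,447), (229,451), nose top-left (185,10). Right crop shows the chosen loupe, top-face corners (200,230), (277,291), (207,355), (130,296), lug to the upper right at (250,215). The other loupe is below it, so farther right for the robot; the choice holds.

```bash
python3 - <<'E'
from h import *
c,K,E=load('w8'); T=np.load('w8.npz')['T']
E=E.copy(); E[:3,3]-=T[:3,:3]@[0,.0016,-.0016]   # measured camera bias
P=np.array([(-12,34,26),(-12,-46,26),(12,-46,26),(-6,62,26)])/1e3
px=np.array([(159,133),(147,447),(229,451),(185,10)])/4+[209,0]
t,e=fit(flat,P,px,K,E,[.45,-.03,-3]); print('tester',t,e)
P=np.array([(17,-17,38),(-17,-17,38),(-17,17,38),(17,17,38)])/1e3
px=np.array([(200,230),(277,291),(207,355),(130,296)])/4+[210,193]
l,e=fit(flat,P,px,K,E,[.44,-.27,139]); print('loupe',l,e)
A=tcp(); plan(A,down(t[0],t[1],.10,t[2]+90),6); plan(down(t[0],t[1],.10,t[2]+90),down(t[0],t[1],.0185,t[2]+90),4)
E
```

```text
tester [ 0.4492 -0.0264 -5.5818] 0.3938827282402002
loupe [  0.4417  -0.2654 134.935 ] 0.4001452873560538
row x6: t(mm) [18.99  0.19 19.94] r [-0.01 -0.01  0.43]
path [[441, -121, 200], [444, -83, 160], [447, -45, 120]] rmin/max [0.45  0.458]
row x4: t(mm) [-0.   -0.   20.38] r [0. 0. 0.]
path [[449, -26, 80], [449, -26, 39]] rmin/max [0.45 0.45]
```

```bash
python3 -m handwheel '[{"tx":0.019,"ty":0.0002,"tz":0.0199,"ax":0,"ay":0,"az":0.43,"jaw":0.5},{"tx":0.019,"ty":0.0002,"tz":0.0199,"ax":0,"ay":0,"az":0.43,"jaw":0.5},{"tx":0.019,"ty":0.0002,"tz":0.0199,"ax":0,"ay":0,"az":0.43,"jaw":0.3},{"tx":0.019,"ty":0.0002,"tz":0.0199,"ax":0,"ay":0,"az":0.43,"jaw":0.3},{"tx":0.019,"ty":0.0002,"tz":0.0199,"ax":0,"ay":0,"az":0.43,"jaw":0.3},{"tx":0.019,"ty":0.0002,"tz":0.0199,"ax":0,"ay":0,"az":0.43,"jaw":0.2},{"tx":0,"ty":0,"tz":0.025,"ax":0,"ay":0,"az":0,"jaw":0.2},{"tx":0,"ty":0,"tz":0.025,"ax":0,"ay":0,"az":0,"jaw":0.2},{"tx":0,"ty":0,"tz":0.022,"ax":0,"ay":0,"az":0,"jaw":0.2},{"tx":0,"ty":0,"tz":0.01,"ax":0,"ay":0,"az":0,"jaw":0.2}]' 
python3 - <<'E'
from h import *
o=telemetry.get_obs(); print(o['ee_pos'],o['tcp_rot'],o['opening'],o['wrist_force'])
E
```

```text
time: 20.65
ee_pos: [0.4486, -0.0263, 0.0174]
tcp_rot: [-179.9, -0.0, 84.4]
wrist_force: [0.5, -0.3, 0.1]
opening: 0.0512
grasp_force: 0.0
[ 0.4486 -0.0263  0.0174] [-179.8919   -0.0351   84.441 ] 0.051162649193300436 [ 0.5403 -0.296   0.0645]
```

```bash
python3 -m handwheel '[{"tx":0,"ty":0,"tz":0,"ax":0,"ay":0,"az":0,"jaw":-0.2},{"tx":0,"ty":0,"tz":0,"ax":0,"ay":0,"az":0,"jaw":-1},{"tx":0,"ty":0,"tz":0,"ax":0,"ay":0,"az":0,"jaw":-1},{"tx":0,"ty":0,"tz":0,"ax":0,"ay":0,"az":0,"jaw":-1},{"tx":0,"ty":0,"tz":0,"ax":0,"ay":0,"az":0,"jaw":-1},{"tx":0,"ty":0,"tz":-0.02,"ax":0,"ay":0,"az":0,"jaw":-1},{"tx":0,"ty":0,"tz":-0.05,"ax":0,"ay":0,"az":0,"jaw":-1},{"tx":0,"ty":0,"tz":-0.06,"ax":0,"ay":0,"az":0,"jaw":-1},{"tx":0,"ty":0,"tz":-0.05,"ax":0,"ay":0,"az":0,"jaw":-1},{"tx":0,"ty":0,"tz":0,"ax":0,"ay":0,"az":0,"jaw":-1}]' 70
python3 - <<'E'
from h import *
A=tcp(); o=[0,0,.017]
G=np.eye(4); G[:3,:3]=TI; G[:3,3]=o
def goal1(n,off,h):
    H=shift(I1,[*HOME[n],-.016+h]); G=np.eye(4); G[:3,:3]=TI; G[:3,3]=off; return H@np.linalg.inv(G)
B=goal1('tester',o,.09); plan(A,B,15)
E
```

```text
time: 21.9
ee_pos: [0.4508, -0.0266, 0.2024]
tcp_rot: [179.7, -0.0, 84.4]
wrist_force: [-0.3, -0.7, -1.3]
opening: 0.0218
grasp_force: 68.9
row x15: t(mm) [ 0.75 15.23  8.74] r [-1.22  2.06 -7.62]
path [[466, -27, 194], [497, -22, 178], [526, -7, 164], [550, 15, 152], [568, 44, 144], [578, 77, 138], [579, 112, 135], [571, 146, 134]] rmin/max [0.467 0.591]
```

```bash
cat >>h.py <<'E'
def goal1(n,off,h):
    H=shift(I1,[*HOME[n],-.016+h]); G=np.eye(4); G[:3,:3]=TI; G[:3,3]=off; return H@np.linalg.inv(G)
E
python3 - <<'E'
from h import *
plan(tcp(),goal1('tester',[0,0,.017],.115),14)
E
```

```text
row x14: t(mm) [ 0.27 16.23  7.64] r [-1.31  2.21 -8.17]
path [[467, -28, 195], [500, -23, 181], [530, -8, 170], [555, 16, 161], [573, 47, 156], [582, 81, 154], [581, 117, 154]] rmin/max [0.468 0.592]
```

```bash
python3 -m handwheel '[{"tx":0.0003,"ty":0.0162,"tz":0.0076,"ax":-1.31,"ay":2.21,"az":-8.17,"jaw":-1},{"tx":0.0003,"ty":0.0162,"tz":0.0076,"ax":-1.31,"ay":2.21,"az":-8.17,"jaw":-1},{"tx":0.0003,"ty":0.0162,"tz":0.0076,"ax":-1.31,"ay":2.21,"az":-8.17,"jaw":-1},{"tx":0.0003,"ty":0.0162,"tz":0.0076,"ax":-1.31,"ay":2.21,"az":-8.17,"jaw":-1},{"tx":0.0003,"ty":0.0162,"tz":0.0076,"ax":-1.31,"ay":2.21,"az":-8.17,"jaw":-1},{"tx":0.0003,"ty":0.0162,"tz":0.0076,"ax":-1.31,"ay":2.21,"az":-8.17,"jaw":-1},{"tx":0.0003,"ty":0.0162,"tz":0.0076,"ax":-1.31,"ay":2.21,"az":-8.17,"jaw":-1},{"tx":0.0003,"ty":0.0162,"tz":0.0076,"ax":-1.31,"ay":2.21,"az":-8.17,"jaw":-1},{"tx":0.0003,"ty":0.0162,"tz":0.0076,"ax":-1.31,"ay":2.21,"az":-8.17,"jaw":-1},{"tx":0.0003,"ty":0.0162,"tz":0.0076,"ax":-1.31,"ay":2.21,"az":-8.17,"jaw":-1}]' && python3 -m handwheel '[{"tx":0.0003,"ty":0.0162,"tz":0.0076,"ax":-1.31,"ay":2.21,"az":-8.17,"jaw":-1},{"tx":0.0003,"ty":0.0162,"tz":0.0076,"ax":-1.31,"ay":2.21,"az":-8.17,"jaw":-1},{"tx":0.0003,"ty":0.0162,"tz":0.0076,"ax":-1.31,"ay":2.21,"az":-8.17,"jaw":-1},{"tx":0.0003,"ty":0.0162,"tz":0.0076,"ax":-1.31,"ay":2.21,"az":-8.17,"jaw":-1},{"tx":0,"ty":0,"tz":0,"ax":0,"ay":0,"az":0,"jaw":-1},{"tx":0,"ty":0,"tz":0,"ax":0,"ay":0,"az":0,"jaw":-1},{"tx":0,"ty":0,"tz":0,"ax":0,"ay":0,"az":0,"jaw":-1},{"tx":0,"ty":0,"tz":0,"ax":0,"ay":0,"az":0,"jaw":-1},{"tx":0,"ty":0,"tz":0,"ax":0,"ay":0,"az":0,"jaw":-1},{"tx":0,"ty":0,"tz":0,"ax":0,"ay":0,"az":0,"jaw":-1}]'
python3 - <<'E'
from h import *
c,K,E=snap('wrist','w9'); T=tcp(); E=E.copy(); E[:3,3]-=T[:3,:3]@[0,.0016,-.0016]
G=np.eye(4); G[:3,:3]=TI; G[:3,3]=[0,0,.017]
P=np.array([(0,62,26),(0,34,26),(-6,50,26),(6,50,26),(12,30,26)])/1e3; W=T@G
q=proj(P@W[:3,:3].T+W[:3,3],K,E); print(q.round(1).tolist())
g=cv2.cvtColor(c,cv2.COLOR_RGB2GRAY).astype(int)
cx=int(q[0,0].round()); print('col',cx,'rows from',int(q[0,1])-12); print(g[int(q[0,1])-12:int(q[1,1])+12,cx].tolist())
r=int(q[2,1].round()); print('row',r,'from',int(q[2,0])-8,g[r,int(q[2,0])-8:int(q[3,0])+9].tolist())
D=np.linalg.inv(T)@goal1('tester',[0,0,.017],.115); print(D[:3,3]*1e3,R.from_matrix(D[:3,:3]).as_rotvec(degrees=True))
E
```

```text
time: 23.15
ee_pos: [0.5763, 0.0642, 0.1486]
tcp_rot: [157.4, -7.1, 169.0]
wrist_force: [0.2, 0.3, 0.1]
opening: 0.0212
grasp_force: 68.9
time: 24.4
ee_pos: [0.5738, 0.1343, 0.1512]
tcp_rot: [149.9, -0.3, -158.0]
wrist_force: [0.3, 1.7, -0.8]
opening: 0.0215
grasp_force: 68.9
[[253.1, 141.3], [253.1, 198.5], [240.4, 166.7], [265.7, 166.7], [277.2, 206.0]]
col 253 rows from 129
[182, 174, 170, 180, 182, 180, 181, 180, 181, 180, 173, 126, 141, 184, 246, 246, 246, 246, 246, 246, 246, 246, 246, 246, 246, 246, 246, 246, 246, 246, 246, 246, 246, 246, 246, 246, 246, 246, 246, 246, 246, 246, 246, 246, 246, 246, 246, 246, 246, 246, 246, 246, 246, 246, 246, 246, 246, 246, 246, 246, 246, 246, 246, 246, 246, 246, 246, 246, 246, 179, 54, 52, 53, 51, 54, 54, 53, 53, 61, 144, 144]
row 167 from 232 [184, 183, 183, 183, 184, 183, 184, 159, 166, 239, 246, 246, 246, 246, 246, 246, 246, 246, 246, 246, 246, 246, 246, 246, 246, 246, 246, 246, 246, 246, 246, 246, 246, 209, 42, 80, 157, 184, 184, 184, 184, 183]
[-2.2131  1.3579 -3.9534] [ 0.1376 -0.2696 -0.1284]
```

The held tester matches the prediction within 0.3 mm (nose edges at 142 and 198, sides at 240 and 265). Going in.

```bash
python3 - <<'E'
from h import *
o=[-.0001,0,.0174]; A=tcp(); B=goal1('tester',o,.024); plan(A,B,6)
E
```

```text
row x6: t(mm) [-0.4   0.2  14.44] r [ 0.02 -0.04 -0.02]
path [[571, 141, 139], [566, 155, 114], [561, 169, 89]] rmin/max [0.586 0.588]
```

```bash
python3 -m handwheel '[{"tx":-0.0004,"ty":0.0002,"tz":0.0144,"ax":0.02,"ay":-0.04,"az":-0.02,"jaw":-1},{"tx":-0.0004,"ty":0.0002,"tz":0.0144,"ax":0.02,"ay":-0.04,"az":-0.02,"jaw":-1},{"tx":-0.0004,"ty":0.0002,"tz":0.0144,"ax":0.02,"ay":-0.04,"az":-0.02,"jaw":-1},{"tx":-0.0004,"ty":0.0002,"tz":0.0144,"ax":0.02,"ay":-0.04,"az":-0.02,"jaw":-1},{"tx":-0.0004,"ty":0.0002,"tz":0.0144,"ax":0.02,"ay":-0.04,"az":-0.02,"jaw":-1},{"tx":-0.0004,"ty":0.0002,"tz":0.0144,"ax":0.02,"ay":-0.04,"az":-0.02,"jaw":-1},{"tx":0,"ty":0,"tz":0,"ax":0,"ay":0,"az":0,"jaw":-1},{"tx":0,"ty":0,"tz":0.003,"ax":0,"ay":0,"az":0,"jaw":-1},{"tx":0,"ty":0,"tz":0.003,"ax":0,"ay":0,"az":0,"jaw":-1},{"tx":0,"ty":0,"tz":0,"ax":0,"ay":0,"az":0,"jaw":-1}]'
sed -i 's/np.linalg.inv(I0)@T/np.linalg.inv(I1)@T/' st.py; python3 st.py; python3 -c "
from h import *
D=np.linalg.inv(tcp())@goal1('tester',[-.0001,0,.0174],.018); print(D[:3,3]*1e3,R.from_matrix(D[:3,:3]).as_rotvec(degrees=True))"
```

```text
time: 25.7
ee_pos: [0.558, 0.179, 0.0718]
tcp_rot: [150.0, -0.0, -158.0]
wrist_force: [0.4, -1.0, -0.6]
opening: 0.0216
grasp_force: 68.9
t 25.7 F in insert axes [-1.2031 -0.0315  0.0134] TCP in insert mm [-55.0465  -7.9409  19.6579] rot [ 0.0192 -0.0285 -0.0039] open 0.021584196776800388 68.85649641277269
[0.0408 0.0464 0.258 ] [ 0.0192 -0.0285 -0.0039]
```

Aligned to 0.1 mm, so push in.

```bash
python3 -m handwheel '[{"tx":0,"ty":0,"tz":0.002,"ax":0,"ay":0,"az":0,"jaw":-1},{"tx":0,"ty":0,"tz":0.002,"ax":0,"ay":0,"az":0,"jaw":-1},{"tx":0,"ty":0,"tz":0.002,"ax":0,"ay":0,"az":0,"jaw":-1},{"tx":0,"ty":0,"tz":0.002,"ax":0,"ay":0,"az":0,"jaw":-1},{"tx":0,"ty":0,"tz":0.002,"ax":0,"ay":0,"az":0,"jaw":-1},{"tx":0,"ty":0,"tz":0.001,"ax":0,"ay":0,"az":0,"jaw":-1},{"tx":0,"ty":0,"tz":0.001,"ax":0,"ay":0,"az":0,"jaw":-1},{"tx":0,"ty":0,"tz":0.001,"ax":0,"ay":0,"az":0,"jaw":-1},{"tx":0,"ty":0,"tz":0,"ax":0,"ay":0,"az":0,"jaw":-1},{"tx":0,"ty":0,"tz":0,"ax":0,"ay":0,"az":0,"jaw":-1}]'
python3 st.py
```

```text
time: 26.95
ee_pos: [0.5554, 0.1851, 0.0605]
tcp_rot: [150.0, -0.0, -158.0]
wrist_force: [-1.5, -4.4, 1.0]
opening: 0.0214
grasp_force: 69.2
t 26.95 F in insert axes [-2.5471  2.9876  2.576 ] TCP in insert mm [-54.9857  -7.8132   6.5472] rot [ 0.0216 -0.0476 -0.0033] open 0.02135462334401883 69.22495035454631
```

```bash
python3 -m handwheel '[{"tx":0,"ty":0,"tz":0.001,"ax":0,"ay":0,"az":0,"jaw":-1},{"tx":0,"ty":0,"tz":0.001,"ax":0,"ay":0,"az":0,"jaw":-1},{"tx":0,"ty":0,"tz":0.001,"ax":0,"ay":0,"az":0,"jaw":-1},{"tx":0,"ty":0,"tz":0.001,"ax":0,"ay":0,"az":0,"jaw":-1},{"tx":0,"ty":0,"tz":0.001,"ax":0,"ay":0,"az":0,"jaw":-1},{"tx":0,"ty":0,"tz":0.001,"ax":0,"ay":0,"az":0,"jaw":-1},{"tx":0,"ty":0,"tz":0.0005,"ax":0,"ay":0,"az":0,"jaw":-1},{"tx":0,"ty":0,"tz":0,"ax":0,"ay":0,"az":0,"jaw":-1},{"tx":0,"ty":0,"tz":0,"ax":0,"ay":0,"az":0,"jaw":-1},{"tx":0,"ty":0,"tz":0,"ax":0,"ay":0,"az":0,"jaw":-1}]'
python3 st.py
```

```text
time: 28.2
ee_pos: [0.5549, 0.1868, 0.0578]
tcp_rot: [150.1, 0.1, -158.1]
wrist_force: [-8.2, -19.9, 24.1]
opening: 0.0211
grasp_force: 72.3
t 28.2 F in insert axes [-1.2871 15.0555 28.5612] TCP in insert mm [-54.8094  -7.9671   3.3654] rot [-0.086   0.0984 -0.0317] open 0.021073051907078675 72.27570239567285
```

```bash
python3 -m handwheel '[{"tx":0,"ty":0,"tz":-0.0015,"ax":0,"ay":0,"az":0,"jaw":-0.2},{"tx":0,"ty":0,"tz":0,"ax":0,"ay":0,"az":0,"jaw":-0.2},{"tx":0,"ty":0,"tz":-0.01,"ax":0,"ay":0,"az":0,"jaw":-0.2},{"tx":0,"ty":0,"tz":-0.015,"ax":0,"ay":0,"az":0,"jaw":-0.5},{"tx":0,"ty":0,"tz":0,"ax":0,"ay":0,"az":0,"jaw":-1},{"tx":0,"ty":0,"tz":0,"ax":0,"ay":0,"az":0,"jaw":-1},{"tx":0,"ty":0,"tz":0,"ax":0,"ay":0,"az":0,"jaw":-1},{"tx":0,"ty":0,"tz":0.007,"ax":0,"ay":0,"az":0,"jaw":-1},{"tx":0,"ty":0,"tz":0.007,"ax":0,"ay":0,"az":0,"jaw":-1},{"tx":0,"ty":0,"tz":0.003,"ax":0,"ay":0,"az":0,"jaw":-1}]'
python3 st.py
```

```text
time: 29.45
ee_pos: [0.5558, 0.1837, 0.0636]
tcp_rot: [150.0, -0.0, -158.0]
wrist_force: [-4.2, -14.4, 21.3]
opening: 0.0
grasp_force: 12.4
t 29.45 F in insert axes [ 0.4386  9.2715 24.3372] TCP in insert mm [-54.6702  -7.619    9.9772] rot [ 0.0117 -0.0409 -0.0137] open 1.8174599063298797e-05 12.38905897247605
```

The tester top is at 10.0 mm, as expected when home. Now the loupe.

```bash
python3 - <<'E'
from h import *
A=tcp()@shift(np.eye(4),[0,0,-.1]); B=down(.4417,-.2654,.13,225); plan(A,B,10); A2=tcp()
E
```

```text
row x10: t(mm) [ 33.04 -26.69  -6.37] r [ 2.96  0.6  -2.25]
path [[554, 101, 142], [517, 24, 130], [487, -56, 123], [464, -139, 121], [448, -223, 125]] rmin/max [0.485 0.563]
```

```bash
python3 -m handwheel '[{"tx":0,"ty":0,"tz":-0.05,"ax":0,"ay":0,"az":0,"jaw":-1},{"tx":0,"ty":0,"tz":-0.05,"ax":0,"ay":0,"az":0,"jaw":-1},{"tx":0.033,"ty":-0.0267,"tz":-0.0064,"ax":2.96,"ay":0.6,"az":-2.25,"jaw":0},{"tx":0.033,"ty":-0.0267,"tz":-0.0064,"ax":2.96,"ay":0.6,"az":-2.25,"jaw":0},{"tx":0.033,"ty":-0.0267,"tz":-0.0064,"ax":2.96,"ay":0.6,"az":-2.25,"jaw":0.5},{"tx":0.033,"ty":-0.0267,"tz":-0.0064,"ax":2.96,"ay":0.6,"az":-2.25,"jaw":0.5},{"tx":0.033,"ty":-0.0267,"tz":-0.0064,"ax":2.96,"ay":0.6,"az":-2.25,"jaw":0.5},{"tx":0.033,"ty":-0.0267,"tz":-0.0064,"ax":2.96,"ay":0.6,"az":-2.25,"jaw":0.5},{"tx":0.033,"ty":-0.0267,"tz":-0.0064,"ax":2.96,"ay":0.6,"az":-2.25,"jaw":0.5},{"tx":0.033,"ty":-0.0267,"tz":-0.0064,"ax":2.96,"ay":0.6,"az":-2.25,"jaw":0.5}]'
python3 - <<'E'
from h import *
A=tcp(); B=down(.4417,-.2654,.09,225); plan(A,B,4)
E
```

```text
time: 30.7
ee_pos: [0.4555, -0.182, 0.1216]
tcp_rot: [174.1, 0.9, -139.4]
wrist_force: [0.3, -0.0, 0.6]
opening: 0.0641
grasp_force: 0.0
row x4: t(mm) [ 16.67 -13.6    6.86] r [ 1.47  0.29 -1.09]
path [[451, -202, 113], [444, -244, 97]] rmin/max [0.495 0.515]
```

```bash
python3 -m handwheel '[{"tx":0.0167,"ty":-0.0136,"tz":0.0069,"ax":1.47,"ay":0.29,"az":-1.09,"jaw":0.5},{"tx":0.0167,"ty":-0.0136,"tz":0.0069,"ax":1.47,"ay":0.29,"az":-1.09,"jaw":0.5},{"tx":0.0167,"ty":-0.0136,"tz":0.0069,"ax":1.47,"ay":0.29,"az":-1.09,"jaw":0.5},{"tx":0.0167,"ty":-0.0136,"tz":0.0069,"ax":1.47,"ay":0.29,"az":-1.09,"jaw":0.5},{"tx":0,"ty":0,"tz":0,"ax":0,"ay":0,"az":0,"jaw":0.5},{"tx":0,"ty":0,"tz":0.016,"ax":0,"ay":0,"az":0,"jaw":0.5},{"tx":0,"ty":0,"tz":0.016,"ax":0,"ay":0,"az":0,"jaw":0.5},{"tx":0,"ty":0,"tz":0.016,"ax":0,"ay":0,"az":0,"jaw":0.5},{"tx":0,"ty":0,"tz":0.016,"ax":0,"ay":0,"az":0,"jaw":0.3},{"tx":0,"ty":0,"tz":0,"ax":0,"ay":0,"az":0,"jaw":0.2}]'
python3 - <<'E'
from h import *
A=tcp(); B=down(.4417,-.2654,.0255,225); plan(A,B,1); c,K,E=snap('wrist','w10'); print(telemetry.get_obs()['opening'])
E
```

```text
time: 31.95
ee_pos: [0.4411, -0.2637, 0.0243]
tcp_rot: [179.8, 0.0, -135.1]
wrist_force: [0.4, 0.9, -0.1]
opening: 0.0514
grasp_force: 0.0
row x1: t(mm) [ 0.82 -1.6  -1.21] r [ 0.21  0.   -0.09]
path [[442, -265, 26]] rmin/max [0.515 0.515]
0.051414854018302744
```

```bash
python3 -m handwheel '[{"tx":0.0008,"ty":-0.0016,"tz":-0.0012,"ax":0.2,"ay":0,"az":0,"jaw":0.1},{"tx":0,"ty":0,"tz":0,"ax":0,"ay":0,"az":0,"jaw":-1},{"tx":0,"ty":0,"tz":0,"ax":0,"ay":0,"az":0,"jaw":-1},{"tx":0,"ty":0,"tz":0,"ax":0,"ay":0,"az":0,"jaw":-1},{"tx":0,"ty":0,"tz":0,"ax":0,"ay":0,"az":0,"jaw":-1},{"tx":0,"ty":0,"tz":-0.02,"ax":0,"ay":0,"az":0,"jaw":-1},{"tx":0,"ty":0,"tz":-0.05,"ax":0,"ay":0,"az":0,"jaw":-1},{"tx":0,"ty":0,"tz":-0.05,"ax":0,"ay":0,"az":0,"jaw":-1},{"tx":0,"ty":0,"tz":-0.03,"ax":0,"ay":0,"az":0,"jaw":-1},{"tx":0,"ty":0,"tz":0,"ax":0,"ay":0,"az":0,"jaw":-1}]' 70
python3 - <<'E'
from h import *
o=telemetry.get_obs(); print(o['ee_pos'])
plan(tcp(),goal1('loupe',[0,0,.026],.12),10)
E
```

```text
time: 33.25
ee_pos: [0.4432, -0.2664, 0.1797]
tcp_rot: [-179.6, 0.1, -135.1]
wrist_force: [-0.1, 0.0, -1.9]
opening: 0.0316
grasp_force: 70.1
[ 0.4432 -0.2664  0.1797]
row x10: t(mm) [-34.84  30.66   5.67] r [-3.   -0.58  2.24]
path [[446, -220, 174], [457, -127, 168], [476, -36, 170], [501, 54, 178], [534, 140, 192]] rmin/max [0.473 0.583]
```

```bash
python3 -m handwheel '[{"tx":-0.0348,"ty":0.0307,"tz":0.0057,"ax":-3,"ay":-0.58,"az":2.24,"jaw":-1},{"tx":-0.0348,"ty":0.0307,"tz":0.0057,"ax":-3,"ay":-0.58,"az":2.24,"jaw":-1},{"tx":-0.0348,"ty":0.0307,"tz":0.0057,"ax":-3,"ay":-0.58,"az":2.24,"jaw":-1},{"tx":-0.0348,"ty":0.0307,"tz":0.0057,"ax":-3,"ay":-0.58,"az":2.24,"jaw":-1},{"tx":-0.0348,"ty":0.0307,"tz":0.0057,"ax":-3,"ay":-0.58,"az":2.24,"jaw":-1},{"tx":-0.0348,"ty":0.0307,"tz":0.0057,"ax":-3,"ay":-0.58,"az":2.24,"jaw":-1},{"tx":-0.0348,"ty":0.0307,"tz":0.0057,"ax":-3,"ay":-0.58,"az":2.24,"jaw":-1},{"tx":-0.0348,"ty":0.0307,"tz":0.0057,"ax":-3,"ay":-0.58,"az":2.24,"jaw":-1},{"tx":-0.0348,"ty":0.0307,"tz":0.0057,"ax":-3,"ay":-0.58,"az":2.24,"jaw":-1},{"tx":-0.0348,"ty":0.0307,"tz":0.0057,"ax":-3,"ay":-0.58,"az":2.24,"jaw":-1}]'
python3 - <<'E'
from h import *
for i in range(4): c,K,E=snap('wrist','w11')
T=np.load('w11.npz')['T']; E=E.copy(); E[:3,3]-=T[:3,:3]@[0,.0016,-.0016]
G=np.eye(4); G[:3,:3]=TI; G[:3,3]=[0,0,.026]; W=T@G
P=np.array([(-17,17,38),(17,17,38),(0,17,38),(0,-17,38)])/1e3
q=proj(P@W[:3,:3].T+W[:3,3],K,E); print(q.round(1).tolist(),telemetry.get_obs()['qd'].round(1))
g=cv2.cvtColor(c,cv2.COLOR_RGB2GRAY).astype(int)
r0=int(q[2,1])-15
for cx in (int(q[0,0])+6,int(q[2,0]),int(q[1,0])-6): print('col',cx,'from row',r0,g[r0:r0+30,cx].tolist())
D=np.linalg.inv(T)@goal1('loupe',[0,0,.026],.12); print(D[:3,3]*1e3,R.from_matrix(D[:3,:3]).as_rotvec(degrees=True))
cv2.imwrite('w11.png',c[:,:,::-1])
E
```

```text
time: 34.5
ee_pos: [0.5523, 0.1835, 0.1977]
tcp_rot: [149.6, -0.3, -158.0]
wrist_force: [0.7, -0.1, -1.6]
opening: 0.0321
grasp_force: 70.1
[[219.1, 232.5], [286.9, 232.5], [253.0, 232.5], [253.0, 289.8]] [-1.3 -1.4 -0.6  0.4 -0.4 -0.3]
col 225 from row 217 [141, 143, 142, 144, 142, 143, 144, 144, 145, 144, 132, 137, 145, 239, 246, 246, 246, 246, 246, 246, 246, 246, 246, 246, 246, 246, 246, 246, 246, 242]
col 253 from row 217 [140, 140, 141, 140, 139, 140, 138, 139, 141, 123, 123, 125, 140, 237, 245, 245, 245, 245, 165, 54, 55, 54, 53, 105, 203, 203, 203, 201, 201, 197]
col 280 from row 217 [142, 143, 141, 136, 142, 142, 141, 143, 126, 127, 142, 143, 143, 239, 246, 246, 246, 246, 246, 246, 246, 246, 246, 246, 176, 177, 177, 176, 178, 175]
[-0.9036  0.1079 -4.8216] [ 0.2698 -0.3489 -0.0312]
```

```bash
python3 - <<'E'
import cv2
g=cv2.cvtColor(cv2.imread('w11.png'),cv2.COLOR_BGR2GRAY).astype(int)
for r in (232,236): print(r,g[r,208:226].tolist(),g[r,278:298].tolist())
print('lens col',g[229:300,253].tolist())
E
```

```text
232 [178, 177, 179, 177, 178, 178, 180, 177, 178, 178, 177, 197, 241, 246, 246, 246, 246, 246] [245, 246, 246, 246, 246, 246, 246, 245, 240, 234, 234, 234, 234, 234, 234, 234, 234, 234, 234, 234]
236 [178, 178, 178, 136, 96, 95, 97, 97, 97, 97, 96, 96, 233, 246, 246, 246, 246, 246] [246, 246, 246, 246, 246, 246, 246, 241, 182, 94, 96, 96, 98, 97, 96, 99, 98, 208, 234, 234]
lens col [140, 237, 245, 245, 245, 245, 165, 54, 55, 54, 53, 105, 203, 203, 203, 201, 201, 197, 198, 198, 197, 197, 197, 197, 199, 198, 198, 197, 196, 197, 198, 197, 197, 198, 197, 197, 196, 197, 198, 196, 197, 196, 196, 196, 198, 199, 198, 198, 198, 157, 33, 36, 38, 139, 171, 172, 173, 212, 222, 223, 223, 223, 223, 219, 215, 216, 217, 218, 221, 222, 221]
```

```bash
python3 - <<'E'
from h import *
c,K,E=load('w11'); T=np.load('w11.npz')['T']; E=E.copy(); E[:3,3]-=T[:3,:3]@[0,.0016,-.0016]
def pr(P,a,b,h):
    G=np.eye(4); G[:3,:3]=TI; G[:3,3]=[a,b,h]; W=T@G; return proj(np.array(P)@W[:3,:3].T+W[:3,3],K,E)
def res(v):
    a,b,h,rho=v; z=.038
    q=pr([(0,.017,z),(0,rho,z),(0,-rho,z),(-.017,.017,z),(-.017,0,z),(.017,.017,z),(.017,0,z)],a,b,h)
    l=np.interp(234,q[3:5,1],q[3:5,0]); r=np.interp(234,q[5:7,1],q[5:7,0])
    return [q[0,1]-229.5,q[1,1]-235,q[2,1]-282.3,l-219.8,r-286.2]
r=least_squares(res,[0,0,.026,.013],x_scale=.01); print(r.x*1e3,r.fun)
print(np.linalg.inv(I1)@T)
E
```

```text
[ 0.5588 -0.0156 27.9939 14.1502] [ 0.2779 -0.1407 -0.1583 -0.1271  0.1272]
[[ 0.0005  1.      0.0047  0.0129]
 [ 1.     -0.0006  0.0061 -0.0041]
 [ 0.0061  0.0047 -1.      0.1252]
 [ 0.      0.      0.      1.    ]]
```

```bash
python3 - <<'E'
from h import *
plan(tcp(),goal1('loupe',[.0005,0,.027],.026),6)
E
```

```text
row x6: t(mm) [-0.39  0.07 14.79] r [ 0.04 -0.05 -0.01]
path [[549, 189, 185], [544, 204, 159], [539, 218, 134]] rmin/max [0.581 0.582]
```

```bash
python3 -m handwheel '[{"tx":-0.0004,"ty":0.0001,"tz":0.0148,"ax":0.04,"ay":-0.05,"az":0,"jaw":-1},{"tx":-0.0004,"ty":0.0001,"tz":0.0148,"ax":0.04,"ay":-0.05,"az":0,"jaw":-1},{"tx":-0.0004,"ty":0.0001,"tz":0.0148,"ax":0.04,"ay":-0.05,"az":0,"jaw":-1},{"tx":-0.0004,"ty":0.0001,"tz":0.0148,"ax":0.04,"ay":-0.05,"az":0,"jaw":-1},{"tx":-0.0004,"ty":0.0001,"tz":0.0148,"ax":0.04,"ay":-0.05,"az":0,"jaw":-1},{"tx":-0.0004,"ty":0.0001,"tz":0.0148,"ax":0.04,"ay":-0.05,"az":0,"jaw":-1},{"tx":0,"ty":0,"tz":0,"ax":0,"ay":0,"az":0,"jaw":-1},{"tx":0,"ty":0,"tz":0.003,"ax":0,"ay":0,"az":0,"jaw":-1},{"tx":0,"ty":0,"tz":0.003,"ax":0,"ay":0,"az":0,"jaw":-1},{"tx":0,"ty":0,"tz":0,"ax":0,"ay":0,"az":0,"jaw":-1}]'
python3 st.py; python3 -c "
from h import *
D=np.linalg.inv(tcp())@goal1('loupe',[.0005,0,.027],.020); print(D[:3,3]*1e3)"
```

```text
time: 35.95
ee_pos: [0.5365, 0.2276, 0.1176]
tcp_rot: [150.0, 0.1, -158.1]
wrist_force: [0.4, -0.4, -2.2]
opening: 0.0323
grasp_force: 70.1
t 35.95 F in insert axes [-1.5765 -0.2164 -1.6765] TCP in insert mm [13.8055 -6.1764 32.7705] rot [-0.0036  0.1397 -0.0621] open 0.03233220440398385 70.05692481994629
[ 0.6799 -0.8062  1.7689]
```

```bash
python3 -m handwheel '[{"tx":0.0007,"ty":-0.0008,"tz":0.001,"ax":0,"ay":0.14,"az":0,"jaw":-1},{"tx":0,"ty":0,"tz":0.002,"ax":0,"ay":0,"az":0,"jaw":-1},{"tx":0,"ty":0,"tz":0.002,"ax":0,"ay":0,"az":0,"jaw":-1},{"tx":0,"ty":0,"tz":0.002,"ax":0,"ay":0,"az":0,"jaw":-1},{"tx":0,"ty":0,"tz":0.002,"ax":0,"ay":0,"az":0,"jaw":-1},{"tx":0,"ty":0,"tz":0.002,"ax":0,"ay":0,"az":0,"jaw":-1},{"tx":0,"ty":0,"tz":0.002,"ax":0,"ay":0,"az":0,"jaw":-1},{"tx":0,"ty":0,"tz":0.001,"ax":0,"ay":0,"az":0,"jaw":-1},{"tx":0,"ty":0,"tz":0,"ax":0,"ay":0,"az":0,"jaw":-1},{"tx":0,"ty":0,"tz":0,"ax":0,"ay":0,"az":0,"jaw":-1}]'
python3 st.py
```

```text
time: 37.2
ee_pos: [0.5335, 0.233, 0.1049]
tcp_rot: [150.0, -0.0, -158.1]
wrist_force: [1.7, -2.7, -1.4]
opening: 0.0317
grasp_force: 70.2
t 37.2 F in insert axes [-3.4591 -0.5473  0.351 ] TCP in insert mm [12.8554 -5.4547 18.7265] rot [-0.0181 -0.0066 -0.0679] open 0.031650959317894904 70.18413305282593
```

```bash
python3 -m handwheel '[{"tx":0,"ty":0,"tz":0.001,"ax":0,"ay":0,"az":0,"jaw":-1},{"tx":0,"ty":0,"tz":0.001,"ax":0,"ay":0,"az":0,"jaw":-1},{"tx":0,"ty":0,"tz":0.001,"ax":0,"ay":0,"az":0,"jaw":-1},{"tx":0,"ty":0,"tz":0.001,"ax":0,"ay":0,"az":0,"jaw":-1},{"tx":0,"ty":0,"tz":0.001,"ax":0,"ay":0,"az":0,"jaw":-1},{"tx":0,"ty":0,"tz":0.001,"ax":0,"ay":0,"az":0,"jaw":-1},{"tx":0,"ty":0,"tz":0.001,"ax":0,"ay":0,"az":0,"jaw":-1},{"tx":0,"ty":0,"tz":0,"ax":0,"ay":0,"az":0,"jaw":-1},{"tx":0,"ty":0,"tz":0,"ax":0,"ay":0,"az":0,"jaw":-1},{"tx":0,"ty":0,"tz":0,"ax":0,"ay":0,"az":0,"jaw":-1}]'
python3 st.py
```

```text
time: 38.45
ee_pos: [0.5323, 0.236, 0.0996]
tcp_rot: [150.0, -0.0, -158.1]
wrist_force: [0.8, -9.2, 5.8]
opening: 0.0318
grasp_force: 71.2
t 38.45 F in insert axes [-4.7169  2.7372  9.4348] TCP in insert mm [12.9897 -5.4245 12.5406] rot [-0.0379  0.0301 -0.0732] open 0.03178993390625974 71.19977831840515
```

```bash
python3 -m handwheel '[{"tx":0,"ty":0,"tz":0,"ax":0,"ay":0,"az":0,"jaw":0.05},{"tx":0,"ty":0,"tz":0,"ax":0,"ay":0,"az":0,"jaw":0.05},{"tx":0,"ty":0,"tz":-0.012,"ax":0,"ay":0,"az":0,"jaw":0.05},{"tx":0,"ty":0,"tz":-0.018,"ax":0,"ay":0,"az":0,"jaw":-0.2},{"tx":0,"ty":0,"tz":0,"ax":0,"ay":0,"az":0,"jaw":-1},{"tx":0,"ty":0,"tz":0,"ax":0,"ay":0,"az":0,"jaw":-1},{"tx":0,"ty":0,"tz":0,"ax":0,"ay":0,"az":0,"jaw":-1},{"tx":0,"ty":0,"tz":0.008,"ax":0,"ay":0,"az":0,"jaw":-1},{"tx":0,"ty":0,"tz":0.006,"ax":0,"ay":0,"az":0,"jaw":-1},{"tx":0,"ty":0,"tz":0.003,"ax":0,"ay":0,"az":0,"jaw":-1}]'
python3 st.py
```

```text
time: 39.7
ee_pos: [0.5341, 0.2307, 0.1095]
tcp_rot: [150.0, -0.1, -158.0]
wrist_force: [-0.4, 0.4, -0.1]
opening: 0.0001
grasp_force: 0.0
t 39.7 F in insert axes [ 0.3886  0.237  -0.3547] TCP in insert mm [13.0941 -5.1065 23.859 ] rot [ 0.0127 -0.063  -0.0664] open 5.787066308686489e-05 0.0
```

Not yet touching at 23.9 mm. Press down to the 22 mm expected, plus about 2.

```bash
python3 -m handwheel '[{"tx":0,"ty":0,"tz":0.001,"ax":0,"ay":0,"az":0,"jaw":-1},{"tx":0,"ty":0,"tz":0.001,"ax":0,"ay":0,"az":0,"jaw":-1},{"tx":0,"ty":0,"tz":0.001,"ax":0,"ay":0,"az":0,"jaw":-1},{"tx":0,"ty":0,"tz":0.001,"ax":0,"ay":0,"az":0,"jaw":-1},{"tx":0,"ty":0,"tz":0,"ax":0,"ay":0,"az":0,"jaw":-1},{"tx":0,"ty":0,"tz":0,"ax":0,"ay":0,"az":0,"jaw":-1},{"tx":0,"ty":0,"tz":0,"ax":0,"ay":0,"az":0,"jaw":-1},{"tx":0,"ty":0,"tz":0,"ax":0,"ay":0,"az":0,"jaw":-1},{"tx":0,"ty":0,"tz":0,"ax":0,"ay":0,"az":0,"jaw":-1},{"tx":0,"ty":0,"tz":0,"ax":0,"ay":0,"az":0,"jaw":-1}]'
python3 st.py
```

```text
time: 40.95
ee_pos: [0.534, 0.2317, 0.1079]
tcp_rot: [150.0, 0.0, -158.1]
wrist_force: [-2.9, -6.5, 8.3]
opening: -0.0001
grasp_force: 5.0
t 40.95 F in insert axes [-0.1182  5.1233  9.7003] TCP in insert mm [13.0684 -5.4198 22.0831] rot [-0.047   0.0527 -0.08  ] open -6.65132268811375e-05 5.049884630134329
```

```bash
python3 -m handwheel '[{"tx":0,"ty":0,"tz":0.001,"ax":0,"ay":0,"az":0,"jaw":-1},{"tx":0,"ty":0,"tz":0,"ax":0,"ay":0,"az":0,"jaw":-1},{"tx":0,"ty":0,"tz":0,"ax":0,"ay":0,"az":0,"jaw":-1},{"tx":0,"ty":0,"tz":-0.02,"ax":0,"ay":0,"az":0,"jaw":-1},{"tx":0,"ty":0,"tz":-0.03,"ax":0,"ay":0,"az":0,"jaw":-1},{"tx":0,"ty":0,"tz":-0.03,"ax":0,"ay":0,"az":0,"jaw":-1},{"tx":-0.03,"ty":0,"tz":-0.02,"ax":0,"ay":0,"az":0,"jaw":-1},{"tx":-0.03,"ty":0,"tz":0,"ax":0,"ay":0,"az":0,"jaw":-1},{"tx":0,"ty":0,"tz":0,"ax":0,"ay":0,"az":0,"jaw":-1},{"tx":0,"ty":0,"tz":0,"ax":0,"ay":0,"az":0,"jaw":-1}]'
python3 - <<'E'
from h import *
c,K,E=snap('wrist','w12'); t,_,_=snap('top','t12')
cv2.imwrite('pics/w12.png',np.vstack([cv2.resize(c[40:250,90:440][:,:,::-1],(600,360),interpolation=cv2.INTER_CUBIC),cv2.resize(t[90:300,80:430][:,:,::-1],(600,240+0))]))
E
```

```text
time: 42.2
ee_pos: [0.6076, 0.2087, 0.1921]
tcp_rot: [150.0, -0.1, -158.0]
wrist_force: [-1.4, 0.7, 0.7]
opening: 0.0001
grasp_force: 0.0
```

View pics/w12.png

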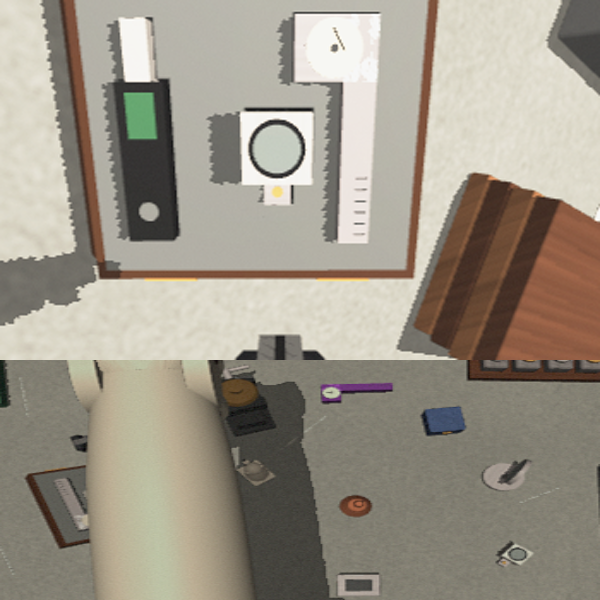

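All three tools sit square in their cut-outs: tester at (145,130), loupe at (277,147), gauge at (350,120). The bystanders are upright and in place. The probed heights were 7.9, 10.0 and 22.1 mm, against 8, 10 and 22 expected. Handing in.

```bash
python3 -c "
from workcell import workorder; print(workorder.job_done())"
```

```text
the job is handed in; nothing more can be done
None
```

The gauge, tester and loupe are pressed home in their cut-outs, with the bystanders undisturbed in the last pictures; I handed the job in at about 42 s of 70, and it returned no verdict.

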